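# Tighten the filter cover's bolts and switch on its pump

## Task

The cover is on the filter housing but its three T-handled bolts are still loose: turn each one clockwise until it stops, fully home, doing the upper bolt first and then the two lower ones in either order. Only when all three are tight, flip the pump's toggle on the grey box over to on (away from you). Leave the pots and the bottle standing where they are.

Things in the scene. Friction and masses are not known exactly. Their poses are not given: they have to be found in the camera images.
- filter_housing: Fixed steel filter housing. Origin: centre of its underside; z up. Its round cover (196 mm across) slopes 30 degrees, low edge to the housing's -x, which looks to the robot's left (within 40 degrees): normal (-0.5, 0, 0.866) in this frame, centre of its top 125 mm above the origin. Bolts stand square to it on a 70 mm radius circle. Flat 6 mm sight glass in the middle.
- bolt_upper_grip (a point): Grip point of the upper (highest, farthest up the slope) T-handled bolt: middle of its black bar, 28 mm above the cover along the bolt's axis. Bar 52 long x 14 thick x 20 mm high (18 to 38 mm above the cover) on a thin shank. Local x runs along the bar, y across it (the 14 mm to grip), z along the bolt's axis, out of the cover. At home the bar points at the centre of the cover.
- bolt_far_grip (a point): Grip point of the lower far (housing's +y side, away from the robot) T-handled bolt: middle of its black bar, 28 mm above the cover along the bolt's axis. Bar 52 long x 14 thick x 20 mm high (18 to 38 mm above the cover) on a thin shank. Local x runs along the bar, y across it (the 14 mm to grip), z along the bolt's axis, out of the cover. At home the bar points at the centre of the cover.
- bolt_near_grip (a point): Grip point of the lower near (housing's -y side, towards the robot) T-handled bolt: middle of its black bar, 28 mm above the cover along the bolt's axis. Bar 52 long x 14 thick x 20 mm high (18 to 38 mm above the cover) on a thin shank. Local x runs along the bar, y across it (the 14 mm to grip), z along the bolt's axis, out of the cover. At home the bar points at the centre of the cover.
- bolt_upper (a joint): Bolt at the top of the slope: how far it has been screwed in, rad; 1.5 is fully home at its end stop, smaller is looser. It grows clockwise, seen looking down on the cover. It starts 0.8 to 1.3 short of home, so one grasp and one turn is enough; friction holds it where it is left (about 0.12 N m to turn).
- bolt_far (a joint): Bolt low on the slope, far from the robot: how far it has been screwed in, rad; 1.5 is fully home at its end stop, smaller is looser. It grows clockwise, seen looking down on the cover. It starts 0.8 to 1.3 short of home, so one grasp and one turn is enough; friction holds it where it is left (about 0.12 N m to turn).
- bolt_near (a joint): Bolt low on the slope, near the robot: how far it has been screwed in, rad; 1.5 is fully home at its end stop, smaller is looser. It grows clockwise, seen looking down on the cover. It starts 0.8 to 1.3 short of home, so one grasp and one turn is enough; friction holds it where it is left (about 0.12 N m to turn).
- switch_box: The pump's switch: fixed grey box 100 x 75 x 55 mm high with a toggle on top, standing left or right of the housing. Origin: centre of its underside; x points away from the robot side.
- toggle_tip (a point): Tip of the toggle: a steel stem with a black grip 18 mm in diameter over its last 28 mm. The tip is 68 mm from the pivot, which lies 52 mm above the switch box's origin, its axis along the box's y.
- toggle (a joint): The toggle's angle, rad: 0 = off (leans 0.5 rad towards the box's -x, the robot side), 1.0 = on (leans 0.5 rad to +x, away). Heavy toggle with a light pivot: pushed past its middle (0.5) it falls over to the other side and rests there against its stop. About 2 N at the grip moves it.
- pot_a: Loose specimen pot with a red lid, 60 mm in diameter, 72 mm high; origin at the centre of its underside. A bystander.
- pot_b: Another such pot. A bystander.
- reagent_bottle: Loose white bottle with a green cap, 56 mm in diameter, 120 mm high; origin at the centre of its underside. A bystander.
- tube_rack: Rack of yellow-capped tubes, 110 x 90 x 92 mm high, fixed; stands on the other side of the housing from the switch box. Origin: centre of its underside. A bystander.

How it is judged:
By the outcome, as a careful person would: the job done as asked, in the order asked, and still so for the second after the job is handed in, with the robot touching nothing.
It also fails if it takes over 67 s, if anything falls off the work surface, if the arm or the gripper's body presses on something with over 40 N, if the wrist force passes 120 N, or if a joint passes its speed limit or range.

## Robot

A 6-joint arm with a two-finger parallel gripper is mounted at the origin on the work surface. World frame = base frame: x ahead of the robot, y to its left, z up, the work surface at z = 0. Lengths are in m, angles in degrees, forces in N, time in s.
With the tool pointing down it reaches from about 0.4 to 0.825 m from the base axis. Payload 7 kg.
Tool frame: the origin (TCP) lies midway between the tips of the shut fingers; the grasp point (between the pads) lies r.grip_depth behind it (r.grip_depth is the distance from the TCP to the grasp point, in m); z points along the fingers, y is the direction in which the jaws open and shut (so a half turn about z gives the same grasp; the last joint's range is limited). The gripper opens to 88 mm and grips with 3 to 60 N. Pads are 19 mm wide; open, the fingers measure 130 mm over their backs; the gripper's body (78 mm by 193 mm) begins 47 mm behind the grasp point.
Start: joints at [88.356, 20.546, 0.682, 0, -70.136, -16.507], TCP at [0.21, 0.641, 0.227] pointing down, gripper open.
Joint ranges: [-176.03, 176.03], [-82.01, 121.73], [-58.28, 71.71], [-173.87, 95.51], [-174.79, -0.11], [-173.66, 173.66]. Speed limits (degrees/s): [136.94, 136.94, 172.46, 180, 180, 180].

## Interface

Orientations are given as [roll, pitch, yaw] about the fixed x, y, z axes, in that order (R = Rz(yaw) Ry(pitch) Rx(roll)).
In Python, from plant import r, imaging, close_job gives the robot as it stands.
- The arm moves only by the tool step_arm, never from a script. Its argument "commands" is a list of rows, each a list of 2 entries, a list of its own where there are three numbers: the shift along the tool's x, y, z in mm, then the turn about the tool's z in degrees. In form: [[[x, y, z], twist], ...]. A call has 1 to 20 rows; each row shifts and turns the commanded pose from where the row before left it, along the tool's axes as they then stand; what a row does not reach is not made up. A row lasts 1/8 s, in which the tool goes at most 62.5 mm and 10.7 degrees, less where a joint would pass 70% of its speed; a pose out of reach is approached as far as the arm can. A call with a gripper value outside its range is refused whole. "gripper" is the closure, from 0 (fully open) to 1 (shut), set as the call begins (left out, the last holds). The fingers move at their own pace and stop on an object; "grip_force" is the grip in N (left out, the last holds). Time passes only in rows, so rows that do not move let the fingers close. It gives the time, the measured TCP pose, the force and the opening at its end, in the units of the state.
- r.get_state(): the state, without advancing time (a new reading comes with each control period).
- imaging.capture(name): name is "side" or "top"; returns a dict with "img" (480x640x3 uint8, red, green, blue), "z_map" (480x640 float32, m along the optical axis (not along the pixel's ray), 0 where there is no reading), "vfov" (degrees; the focal length in pixels is half the picture's height over the tangent of half this angle, whatever the lens; pixels are square), "cx", "cy" (the principal point, pixels), "extrinsics" (4x4, takes a point from camera to world coordinates). Camera axes: x right, y down, z forward; pixel columns grow to the right and rows downward; lengths in m; the calibration is good to about 2 mm. A picture is of the moment at which its call begins.
- close_job(): hands the job in, once; it reports no verdict.
The state is a dict: "time_s": time; "joints": joint angles; "qd": joint speeds; "joint_torque": joint torques, N m; "tcp_pos": TCP position; "eef_rot": TCP orientation; "contact_force": force on the tool from outside, world axes, zero at the start; "moment": the same for the moment, N m; "gripper_width": finger opening in m.
Only numpy, scipy, OpenCV 4.12 (cv2) and the standard library are available. Lean on these libraries where they do the work, as an engineer would, in place of code of your own. Each camera call takes 0.05 s, during which the arm holds its last target.

## Working session

There is one attempt and no reset: what is moved stays moved. The work goes in short steps, Python scripts to look and compute and a tool call to move; the robot and the scene stay as the last step left them, time stands still between calls to the robot, and variables do not carry over. Pictures are saved under pics/ and viewed, and the job is handed in when it is done.

Besides the shell and the picture viewer there is one more tool, called as a command line: name --argument value ..., lists and objects as JSON in quotes. step_arm: Moves the arm, as the interface text tells. Its arguments: {"type":"object","properties":{"commands":{"type":"array","items":{"type":"array"}},"gripper":{"type":"number"},"grip_force":{"type":"number"}},"required":["commands"]}

```bash
ls; mkdir -p pics
python3 - <<'E'
from plant import r, imaging
import cv2,numpy as np
print(r.get_state(), r.grip_depth)
for n in ("side","top"):
    c=imaging.capture(n); cv2.imwrite(f"pics/{n}0.png",c["img"][:,:,::-1]); np.savez(f"{n}0.npz",**c)
    print(n,c["vfov"],c["cx"],c["cy"],c["extrinsics"].round(4).tolist())
E
```

```text
pics
{'time_s': 0.0, 'joints': array([ 8.83550047e+01,  2.05912004e+01,  6.34326577e-01, -2.19580309e-02,
       -7.01367563e+01, -1.65050107e+01]), 'qd': array([ 0.05153922,  0.03531046,  0.03873125,  0.04346178, -0.03674036,
       -0.00121826]), 'joint_torque': array([ 7.31876244e-04, -5.82722676e+01,  2.93048984e+01,  6.99690118e+00,
        7.00510878e-03, -1.74358020e-04]), 'tcp_pos': array([0.2101493 , 0.64093077, 0.22562377]), 'eef_rot': array([ 1.79904363e+02, -6.81161448e-03, -1.81574780e+01]), 'contact_force': array([-0.59441583,  0.0546521 ,  0.27234621]), 'moment': array([0.01732047, 0.00469445, 0.011654  ]), 'gripper_width': 0.08722026886985641} 0.0188
side 54.548771086509475 316.74140555466437 240.6611362019376 [[0.9776, -0.0975, 0.1865, 0.4315], [-0.2104, -0.4718, 0.8562, -0.83], [0.0045, -0.8763, -0.4817, 0.6159], [0.0, 0.0, 0.0, 1.0]]
top 51.42695912151661 317.8106642906432 238.02645264652847 [[0.0291, -0.9806, 0.1941, 0.4054], [-0.9995, -0.0255, 0.0209, -0.0157], [-0.0155, -0.1946, -0.9808, 1.1387], [0.0, 0.0, 0.0, 1.0]]
```

View pics/side0.png

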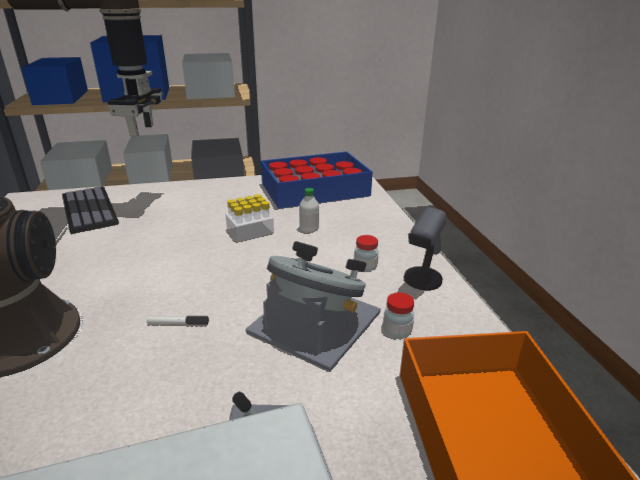

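View pics/top0.png

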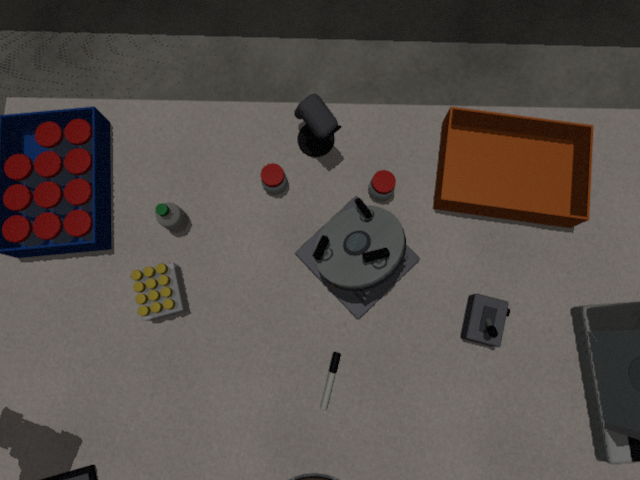

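```bash
cat > h.py <<'E'
import numpy as np,cv2
def load(f):
    c=dict(np.load(f)); return c
def cloud(c):
    H,W=c["z_map"].shape; f=H/2/np.tan(np.radians(c["vfov"])/2)
    v,u=np.mgrid[0:H,0:W]; z=c["z_map"]
    P=np.stack([(u-c["cx"])/f*z,(v-c["cy"])/f*z,z,np.ones_like(z)],-1)@c["extrinsics"].T
    P=P[...,:3]; P[z==0]=np.nan; return P
def proj(c,p):
    f=c["z_map"].shape[0]/2/np.tan(np.radians(c["vfov"])/2)
    q=np.linalg.inv(c["extrinsics"])@np.append(p,1); return np.array([q[0]/q[2]*f+c["cx"],q[1]/q[2]*f+c["cy"]])
def crop(c,x0,y0,x1,y1,s,name):
    im=c["img"][y0:y1,x0:x1,::-1].astype(np.float32); im=np.clip(im*1.6,0,255).astype(np.uint8)
    cv2.imwrite(name,cv2.resize(im,None,fx=s,fy=s,interpolation=cv2.INTER_CUBIC))
E
python3 - <<'E'
from h import *
t=load("top0.npz");s=load("side0.npz")
crop(t,290,180,430,320,5,"pics/t_h.png")
crop(s,230,220,390,360,5,"pics/s_h.png")
crop(t,440,270,530,370,6,"pics/t_sw.png")
P=cloud(t)
for (u,v) in [(363,209),(321,247),(375,256),(357,243),(330,225),(395,235),(490,327),(478,305),(272,172),(383,182),(163,210),(155,290),(318,115),(360,310),(412,258),(302,253)]:
    print(u,v,P[v,u].round(4))
E
```

```text
363 209 [ 0.6653 -0.0856  0.1444]
321 247 [ 0.5842 -0.0015  0.1416]
375 256 [ 0.5606 -0.1065  0.1904]
357 243 [ 0.5967 -0.0751  0.1295]
330 225 [ 0.6443 -0.0188  0.0804]
395 235 [ 0.6115 -0.1505  0.149 ]
490 327 [ 0.435  -0.3512  0.0976]
478 305 [ 0.4821 -0.3411  0.0547]
272 172 [0.7643 0.1141 0.0733]
383 182 [ 0.7474 -0.1345  0.0717]
163 210 [0.6586 0.3351 0.1214]
155 290 [0.4952 0.3608 0.0511]
318 115 [0.8602 0.0123 0.1658]
360 310 [ 0.4668 -0.0911  0.0081]
412 258 [ 0.5878 -0.2081  0.0099]
302 253 [0.5929 0.0437 0.0091]
```

View pics/t_h.png

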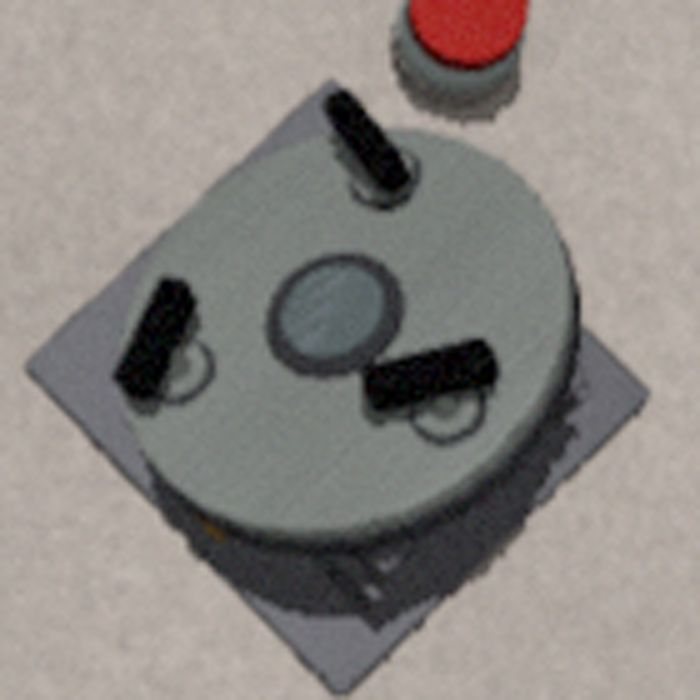

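View pics/s_h.png

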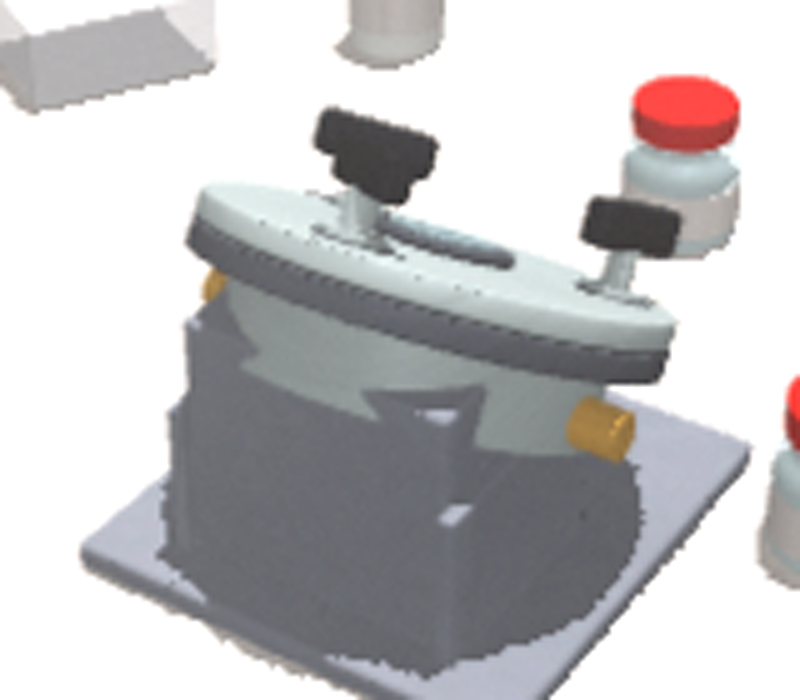

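View pics/t_sw.png

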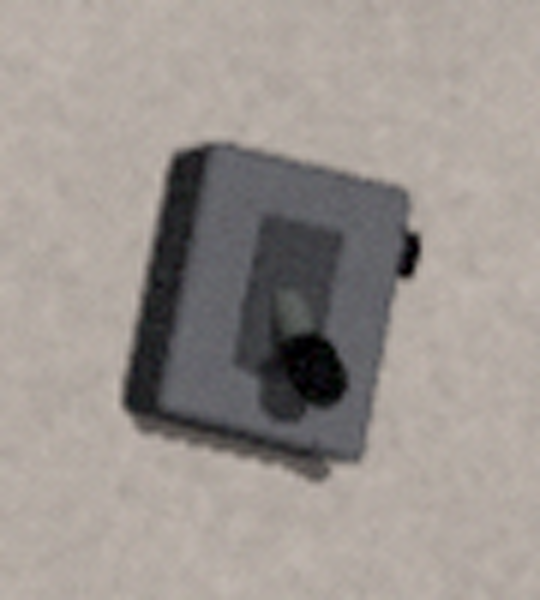

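```bash
cat > fit.py <<'E'
from h import *
t=load("top0.npz"); s=load("side0.npz")
import numpy as np
from scipy.optimize import least_squares
P=cloud(t); Ps=cloud(s)
def pts(P,c):
    im=c["img"].astype(float).sum(-1)
    m=(P[...,2]>0.03)&(P[...,2]<0.26)&(np.hypot(P[...,0]-.6,P[...,1]+.085)<.16)
    return m
m=pts(P,t)
A=P[m]; b=t["img"][m].astype(float).sum(-1)
# RANSAC plane with 30deg
best=None; rng=np.random.default_rng(0)
for _ in range(2000):
    q=A[rng.choice(len(A),3,False)]; n=np.cross(q[1]-q[0],q[2]-q[0]); L=np.linalg.norm(n)
    if L<1e-6: continue
    n/=L; n*=np.sign(n[2]); 
    if abs(n[2]-.866)>.05: continue
    k=(abs((A-q[0])@n)<.003).sum()
    if best is None or k>best[0]: best=(k,n,q[0])
k,n,q=best; I=A[abs((A-q)@n)<.003]; c=I.mean(0); n=np.linalg.svd(I-c,full_matrices=False)[2][2]; n*=np.sign(n[2])
print("n",n,"tilt",np.degrees(np.arccos(n[2])),k,"rms",((I-c)@n).std())
# low side direction = horizontal part of n (=-x_h)
xh=-n[:2]/np.linalg.norm(n[:2]); yaw=np.degrees(np.arctan2(xh[1],xh[0])); print("housing yaw",yaw)
# ideal frame
Rz=np.array([[xh[0],-xh[1],0],[xh[1],xh[0],0],[0,0,1]])
ni=Rz@np.array([-.5,0,.866025]); ex=Rz@np.array([.866025,0,.5]); ey=Rz@np.array([0,1.,0])
I2=I; uv=np.c_[(I2-c)@ex,(I2-c)@ey]
# circle via minEnclosing of robust: hull
cc,rad=cv2.minEnclosingCircle((uv*1000).astype(np.float32)); print("circ",cc,rad)
cen=c+ex*cc[0]/1000+ey*cc[1]/1000; print("centre top",cen,"mean",c)
np.savez("hous.npz",cen=cen,yaw=yaw,n=n,ex=ex,ey=ey,ni=ni)
for nm,a in (("upper",0),("far",120),("near",-120)):
    a=np.radians(a); g=cen+.07*(np.cos(a)*ex+np.sin(a)*ey)
    print(nm,"base",g.round(4),proj(t,g).round(1),proj(s,g).round(1),"grip",(g+.028*ni).round(4),proj(t,g+.028*ni).round(1),proj(s,g+.028*ni).round(1))
    # black points 22..45 above plane
    h=(P-g)@ni; rad=np.linalg.norm((P-g)-h[...,None]*ni,axis=-1)
    for nm2,PP in (("top",P),("side",Ps)):
        h=(PP-g)@ni; rad=np.linalg.norm((PP-g)-h[...,None]*ni,axis=-1)
        M=(h>.012)&(h<.05)&(rad<.04); Q=PP[M]-g; w=np.c_[Q@ex,Q@ey]; hh=h[M]
        if len(w)<5: continue
        top=w[hh>.031] if nm2=="top" else w
        mu=top.mean(0); e=np.linalg.svd(top-mu,full_matrices=False)[2][0]
        print("  ",nm2,len(top),"mean off mm",(mu*1000).round(1),"bar angle",np.degrees(np.arctan2(e[1],e[0]))%180,"ext",np.ptp((top-mu)@e)*1000,np.ptp((top-mu)@[-e[1],e[0]])*1000,"h",np.percentile(hh,[5,50,95]).round(4))
E
python3 fit.py
```

```text
n [0.35172096 0.35341987 0.86682568] tilt 29.90816745673619 4253 rms 0.001360307949133681
housing yaw -134.8619557700368
circ (-32.26582336425781, 28.722755432128906) 135.29751586914062
centre top [ 0.63106475 -0.07953565  0.11146476] mean [ 0.59099479 -0.07908083  0.12759767]
upper base [ 0.5883 -0.1225  0.1465] [380.9 246.1] [318.  274.3] grip [ 0.5982 -0.1126  0.1707] [377.3 238.9] [322.2 259.8]
   top 72 mean off mm [ 27.2 -21.1] bar angle 51.73030177258511 ext 41.50785272423538 11.447105855868697 h [0.0347 0.0373 0.0394]
   side 65 mean off mm [ 31.8 -14.7] bar angle 60.43088160062511 ext 36.422112335334916 10.952281666694109 h [0.0132 0.0263 0.0416]
far base [ 0.6954 -0.1008  0.094 ] [368.5 201.5] [368.2 284.7] grip [ 0.7053 -0.0909  0.1182] [364.8 193.9] [372.1 271.3]
   top 67 mean off mm [ 14.2 -25.9] bar angle 171.96147812834874 ext 29.577266152046192 14.833135744828272 h [0.0329 0.0372 0.0396]
   side 113 mean off mm [ 19.4 -21.1] bar angle 167.23009724743463 ext 33.31078143822903 9.237578946403083 h [0.0144 0.0299 0.0409]
near base [ 0.6095 -0.0153  0.094 ] [328.  239.5] [316.8 267. ] grip [ 0.6194 -0.0054  0.1182] [323.4 232.5] [320.5 254.3]
   top 77 mean off mm [ 21. -17.] bar angle 112.05517013491988 ext 26.480077965270862 15.938049403366936 h [0.0221 0.0358 0.0391]
   side 72 mean off mm [ 22.3 -12.2] bar angle 117.46925378833329 ext 27.070237891759547 12.01337488939206 h [0.0257 0.0367 0.0414]
```

```bash
cat > fit2.py <<'E'
from h import *
import sys
t=load("top0.npz"); s=load("side0.npz")
P=cloud(t); Ps=cloud(s)
c0=np.array([.597,-.082,.127]); n=np.array([.352,.353,.867])
def plane(P,n,c0):
    for _ in range(15):
        h=(P-c0)@n; rad=np.linalg.norm(P-c0-h[...,None]*n,axis=-1)
        m=(abs(h)<.0035)&(rad<.103)&(rad>.026); I=P[m]
        n=np.linalg.svd(I-I.mean(0),full_matrices=False)[2][2]; n=n*np.sign(n[2])
        # shift c0 onto plane
        c0=c0-n*((c0-I.mean(0))@n)
    return n,c0,m
for nm,PP in (("top",P),("side",Ps)):
    n1,cc,m=plane(PP,n,c0); print(nm,n1.round(4),"tilt",np.degrees(np.arccos(n1[2])).round(2),"yaw",np.degrees(np.arctan2(-n1[1],-n1[0])).round(2),m.sum(),"c",cc.round(4))
    xh=-n1[:2]/np.linalg.norm(n1[:2]);ex=np.array([*(xh*.866),.5]);ey=np.array([-xh[1],xh[0],0])
    # joint estimate: edge circle
    mm=m.astype(np.uint8); mm=cv2.morphologyEx(mm,cv2.MORPH_CLOSE,np.ones((9,9)))
    cs,_=cv2.findContours(mm,cv2.RETR_EXTERNAL,cv2.CHAIN_APPROX_NONE); k=max(cs,key=cv2.contourArea)[:,0]
    f=240/np.tan(np.radians((t if nm=="top" else s)["vfov"])/2); cam=t if nm=="top" else s
    E=cam["extrinsics"]; d=np.c_[(k[:,0]-cam["cx"])/f,(k[:,1]-cam["cy"])/f,np.ones(len(k))]@E[:3,:3].T; o=E[:3,3]
    X=o+d*(((cc-o)@n1)/(d@n1))[:,None]
    w=np.c_[(X-cc)@ex,(X-cc)@ey]
    from scipy.optimize import least_squares
    r=least_squares(lambda p:np.hypot(*(w-p[:2]).T)-.098,[0,0],loss="soft_l1",f_scale=.001)
    r2=least_squares(lambda p:np.hypot(*(w-p[:2]).T)-p[2],[0,0,.098],loss="soft_l1",f_scale=.001)
    print("  centre",(cc+r.x[0]*ex+r.x[1]*ey).round(4),"free R",r2.x.round(4),(cc+r2.x[0]*ex+r2.x[1]*ey).round(4))
E
python3 fit2.py
```

```text
top [0.3522 0.3535 0.8666] tilt 29.94 yaw -134.9 4304 c [ 0.5968 -0.0822  0.1265]
  centre [ 0.5955 -0.0769  0.1249] free R [-0.0033 -0.0055  0.0958] [ 0.5949 -0.0763  0.1249]
side [0.347  0.3408 0.8738] tilt 29.1 yaw -135.52 859 c [ 0.598  -0.081   0.1296]
  centre [ 0.5927 -0.0905  0.1357] free R [0.0129 0.0039 0.0951] [ 0.5928 -0.0916  0.1361]
```

```bash
cat > bolts.py <<'E'
from h import *
t=load("top0.npz"); s=load("side0.npz")
cen=np.array([.595,-.0765,.1249]); yaw=np.radians(-135)
R=np.array([[np.cos(yaw),-np.sin(yaw),0],[np.sin(yaw),np.cos(yaw),0],[0,0,1]])
n=R@[-.5,0,.8660254]; ex=R@[.8660254,0,.5]; ey=R@[0,1.,0]
B={k:cen+.07*(np.cos(np.radians(a))*ex+np.sin(np.radians(a))*ey) for k,a in (("upper",0),("far",120),("near",-120))}
if __name__=="__main__":
    print("glass",proj(t,cen+.006*n),proj(s,cen+.006*n))
    o=[]
    for c,nm in ((t,"top"),(s,"side")):
        im=np.clip(c["img"][:,:,::-1]*1.6,0,255).astype(np.uint8); PP=cloud(c)
        S=5 if nm=="top" else 5; x0,y0=(290,180) if nm=="top" else (230,220)
        cr=cv2.resize(im[y0:y0+140,x0:x0+160],None,fx=S,fy=S,interpolation=cv2.INTER_CUBIC)
        def d(p,col,r=2): 
            q=proj(c,p); cv2.circle(cr,(int((q[0]-x0+.5)*S),int((q[1]-y0+.5)*S)),r,col,-1)
        for a in np.radians(np.arange(0,360,4)): d(cen+.098*(np.cos(a)*ex+np.sin(a)*ey),(0,255,0))
        d(cen+.006*n,(0,255,255),3)
        for k,b in B.items():
            for h in np.arange(0,.029,.004): d(b+h*n,(0,0,255))
            M=(PP-b)@n; rad=np.linalg.norm(PP-b-M[...,None]*n,axis=-1); blk=c["img"].sum(-1)<150
            m=(M>.030)&(M<.046)&(rad<.038)&blk
            w=np.c_[(PP[m]-b)@ex,(PP[m]-b)@ey]*1000
            if len(w)<5: continue
            (cx,cy),(ww,hh),an=cv2.minAreaRect(w.astype(np.float32)); e=np.linalg.svd(w-w.mean(0),full_matrices=False)[2][0]
            print(nm,k,m.sum(),"mean",w.mean(0).round(1),"rect",np.round([cx,cy,ww,hh,an],1),"pca ang",np.degrees(np.arctan2(e[1],e[0])).round(1)%180,"h",np.median(M[m]).round(4))
        cv2.imwrite(f"pics/ov_{nm}.png",cr)
E
python3 bolts.py
```

```text
glass [356.65114821 242.73956326] [317.12028911 267.7436975 ]
top upper 193 mean [-0.8 -1.1] rect [-1.6 -0.6 51.  16.8 54.2] pca ang 55.3 h 0.0369
top far 139 mean [ 0.7 -1.8] rect [-1.6 -1.  13.7 51.2 77.7] pca ang 167.2 h 0.0372
top near 160 mean [ 0.4 -1.4] rect [-1.1 -1.  14.8 50.7 27.3] pca ang 114.8 h 0.0365
side upper 118 mean [5.7 5.1] rect [ 1.   0.6 51.  14.  61.5] pca ang 60.2 h 0.0365
side far 96 mean [3.9 3.8] rect [ 0.9  5.7  8.7 50.9 70.7] pca ang 164.2 h 0.0353
side near 75 mean [1.8 4.4] rect [ 2.1  3.2  7.1 48.1 25.2] pca ang 114.9 h 0.0361
```

View pics/ov_top.png

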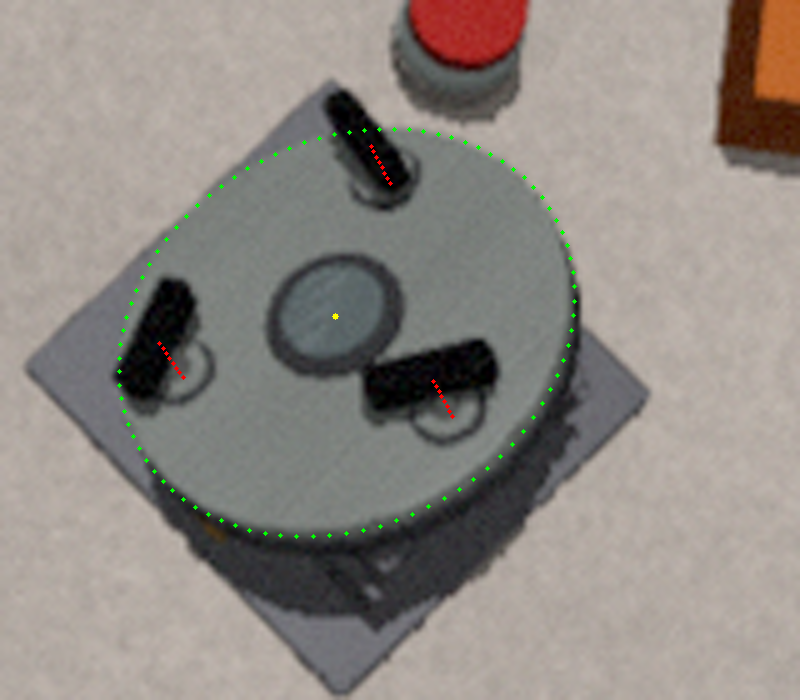

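View pics/ov_side.png

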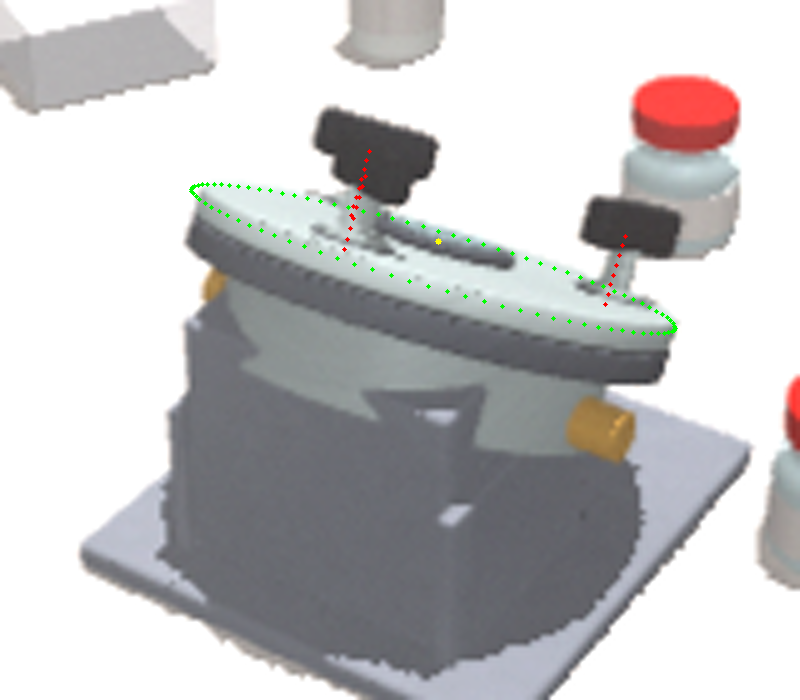

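Run:
```python
from h import *
s=load("side0.npz");t=load("top0.npz")
c=dict(s);crop(s,80,0,200,150,5,"pics/s_g.png")
p=np.array([.21,.641,.2256]); print(proj(s,p),proj(s,p+[0,0,.0658]),proj(t,p))
yaw=np.radians(-18.16)
# tool R = Rz(yaw)Rx(180): x=(cos,sin), y=(sin,-cos)
for k in (-.0965,.0965): print(proj(s,p+[0,0,.0658]+k*np.array([np.sin(yaw),-np.cos(yaw),0])))
for k in (-.039,.039): print(proj(s,p+[0,0,.0658]+k*np.array([np.cos(yaw),np.sin(yaw),0])))
P=cloud(s); Z=P[0:150,80:200]; 
m=(Z[...,1]<.8)&(Z[...,1]>.5)&(Z[...,2]>.2)&(abs(Z[...,0]-.21)<.15)
Q=Z[m]-p; loc=np.c_[Q[:,:2]@[np.cos(yaw),np.sin(yaw)],Q[:,:2]@[np.sin(yaw),-np.cos(yaw)],Q[:,2]]*1000
for a in range(-5,330,15):
    w=loc[(loc[:,2]>=a)&(loc[:,2]<a+15)]
    if len(w): print(a,len(w),np.percentile(w[:,0],[2,98]).round(),np.percentile(w[:,1],[2,98]).round())
```

```text
[142.02040529 131.29063449] [138.09222538 109.24065529] [-52.73319901 439.63893543]
[151.62086736 102.07893388]
[122.79970523 117.33612926]
[125.4435612  108.85721469]
[150.80538009 109.6260509 ]
-5 37 [-12.  11.] [-57.  63.]
10 90 [-12.  11.] [-57.  63.]
25 95 [-11.  11.] [-58.  65.]
40 97 [-12.  11.] [-63.  68.]
55 75 [-31.  29.] [-64.  90.]
70 286 [-37.  39.] [-83.  92.]
85 268 [-37.  38.] [-86.  96.]
100 405 [-37.  39.] [-87.  99.]
115 136 [-23.  25.] [-46.  19.]
130 142 [-23.  25.] [-44.  21.]
145 131 [-31.  38.] [-46.  19.]
160 162 [-35.  39.] [-40.  38.]
175 155 [-28.  34.] [-10.  36.]
190 163 [-34.  45.] [-5. 48.]
205 203 [-33.  45.] [-6. 46.]
220 206 [-34.  45.] [-6. 49.]
235 211 [-33.  45.] [-9. 49.]
250 213 [-33.  45.] [-5. 48.]
265 217 [-34.  45.] [-8. 47.]
280 227 [-34.  45.] [-5. 47.]
295 226 [-34.  45.] [-7. 48.]
310 229 [-34.  47.] [-5. 49.]
325 311 [-80.  49.] [-7. 52.]
```

View pics/s_g.png

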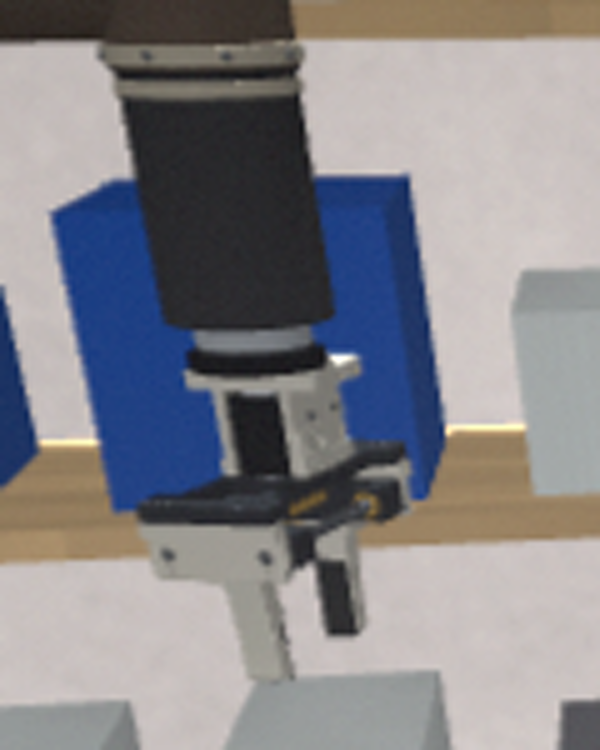

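```bash
cat > tgt.py <<'E'
from bolts import *
def head(a): d=np.cos(np.radians(a))*ex+np.sin(np.radians(a))*ey; return np.degrees(np.arctan2(d[1],d[0]))
def delta(st,p,yaw):
    """tool-frame shift mm then twist deg"""
    y=np.radians(st["eef_rot"][2]); d=(np.array(p)-st["tcp_pos"])*1000
    tw=(st["eef_rot"][2]-yaw+90)%180-90
    return [round(d[:2]@[np.cos(y),np.sin(y)],1),round(d[:2]@[np.sin(y),-np.cos(y)],1),round(-d[2],1)],round(tw,1)
G={k:b+.028*n for k,b in B.items()}
if __name__=="__main__":
    from plant import r
    st=r.get_state(); print(st["time_s"],st["tcp_pos"].round(4),st["eef_rot"].round(2),st["joints"].round(1),st["contact_force"].round(2),st["gripper_width"])
    for k,a0,a1 in (("upper",56.5,0),("far",167,120),("near",115,60)):
        print(k,G[k].round(4),"yaw start",head(a0)%180,"mid",head((a0+a1)/2)%180,"home",head(a1)%180)
        print("   to 80 above:",delta(st,G[k]+[0,0,.06],head(a0)))
E
python3 tgt.py
```

```text
0.1 [0.2102 0.641  0.2257] [ 1.7991e+02 -1.0000e-02 -1.8160e+01] [ 88.4  20.6   0.6  -0.  -70.1 -16.5] [-0.44  0.14 -0.12] 0.08752436457674767
upper [ 0.562  -0.1095  0.1841] yaw start 105.17824652248557 mid 76.81724278333502 home 45.0
   to 80 above: ([np.float64(568.2), np.float64(603.4), np.float64(-18.5)], np.float64(56.7))
far [ 0.6692 -0.088   0.1316] yaw start 30.07302493083683 mid 4.4883149754032 home 161.5650510769274
   to 80 above: ([np.float64(663.4), np.float64(549.7), np.float64(34.0)], np.float64(-48.2))
near [ 0.5835 -0.0023  0.1316] yaw start 156.990544801554 mid 132.83459303477508 home 108.43494892307258
   to 80 above: ([np.float64(555.2), np.float64(494.9), np.float64(34.0)], np.float64(4.9))
```

step_arm --commands '[[[30,32,-10],0],[[35.5,38,-9],0],[[35.5,38,0],0],[[35.5,38,0],0],[[35.5,38,0],0],[[35.5,38,0],0],[[35.5,38,0],0],[[35.5,38,0],0],[[35.5,38,0],0],[[35.5,38,0],0],[[35.5,38,0],0],[[35.5,38,0],0],[[35.5,38,0],0],[[35.5,38,0],0],[[35.5,38,0],0],[[35.5,38,0],0],[[0,0,0],10],[[0,0,0],10],[[0,0,0],10],[[0,0,0],10]]' --gripper 0.6 --grip_force 30

```text
time_s: 2.6
tcp_pos: [0.557, -0.106, 0.2451]
eef_rot: [180.0, 0.0, -58.5]
contact_force: [0.6, 0.2, 0.3]
gripper_width: 0.0346
```

```bash
python3 tgt.py
```

```text
2.6 [ 0.557  -0.106   0.2451] [ 1.7996e+02  3.0000e-02 -5.8500e+01] [  9.    9.8 -11.5  -0.  -68.7  22.5] [0.56 0.21 0.32] 0.034644684568735234
upper [ 0.562  -0.1095  0.1841] yaw start 105.17824652248557 mid 76.81724278333502 home 45.0
   to 80 above: ([np.float64(5.6), np.float64(-2.5), np.float64(1.0)], np.float64(16.3))
far [ 0.6692 -0.088   0.1316] yaw start 30.07302493083683 mid 4.4883149754032 home 161.5650510769274
   to 80 above: ([np.float64(43.3), np.float64(-105.1), np.float64(53.5)], np.float64(-88.6))
near [ 0.5835 -0.0023  0.1316] yaw start 156.990544801554 mid 132.83459303477508 home 108.43494892307258
   to 80 above: ([np.float64(-74.6), np.float64(-76.8), np.float64(53.5)], np.float64(-35.5))
```

step_arm --commands '[[[5.6,-2.5,0],0],[[0,0,0],8],[[0,0,10],8.3],[[0,0,15],0],[[0,0,0],0],[[0,0,0],0]]'

```text
time_s: 3.35
tcp_pos: [0.5625, -0.1094, 0.2206]
eef_rot: [180.0, -0.0, -74.3]
contact_force: [-0.1, -0.4, 0.0]
gripper_width: 0.035
```

```bash
cat > look.py <<'E'
import sys
from h import *
from plant import imaging,r
tag=sys.argv[1]
for n,b in (("side",sys.argv[2]),("top",sys.argv[3])):
    if b=="-": continue
    x,y,w,h,s=map(int,b.split(","))
    c=imaging.capture(n); np.savez(f"{n}_{tag}.npz",**c); crop(c,x,y,x+w,y+h,s,f"pics/{n}_{tag}.png")
st=r.get_state(); print(st["time_s"],st["tcp_pos"].round(4),st["eef_rot"].round(2),st["contact_force"].round(2),st["moment"].round(3),st["gripper_width"])
E
python3 look.py a 240,170,140,120,5 310,180,120,120,5; python3 tgt.py|sed -n 2,3p
```

```text
3.45 [ 0.5626 -0.1094  0.221 ] [-1.7997e+02 -2.0000e-02 -7.4350e+01] [-0.19 -0.09  0.19] [ 0.054 -0.065  0.001] 0.03503263986157937
upper [ 0.562  -0.1095  0.1841] yaw start 105.17824652248557 mid 76.81724278333502 home 45.0
   to 80 above: ([np.float64(-0.1), np.float64(0.6), np.float64(-23.1)], np.float64(0.5))
```

View pics/side_a.png

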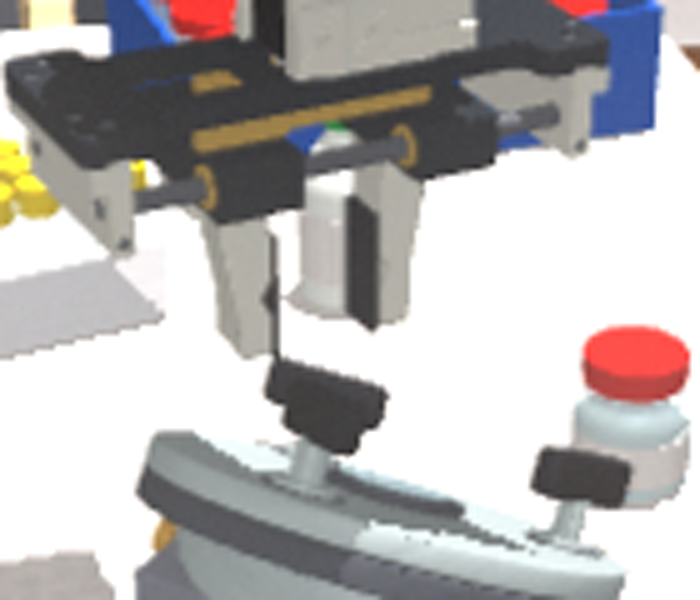

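View pics/top_a.png

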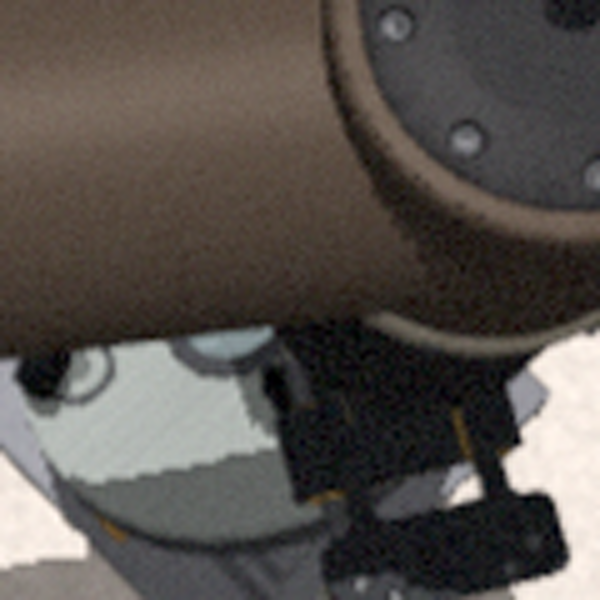

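step_arm --commands '[[[0,0.6,10],0.5],[[0,0,10],0],[[0,0,8],0],[[0,0,8],0],[[0,0,7],0],[[0,0,0],0]]'

```text
time_s: 4.2
tcp_pos: [0.5614, -0.1095, 0.1769]
eef_rot: [179.9, 0.0, -74.9]
contact_force: [-0.0, -0.4, 0.4]
gripper_width: 0.0349
```

```bash
python3 look.py b 240,170,140,120,5 -; python3 tgt.py|sed -n 2,3p
```

```text
4.25 [ 0.5617 -0.1095  0.1774] [179.98  -0.   -74.95] [ 0.05 -0.54  0.56] [ 0.07  -0.024 -0.012] 0.03513871146664888
upper [ 0.562  -0.1095  0.1841] yaw start 105.17824652248557 mid 76.81724278333502 home 45.0
   to 80 above: ([np.float64(-0.0), np.float64(-0.3), np.float64(-66.8)], np.float64(-0.1))
```

View pics/side_b.png

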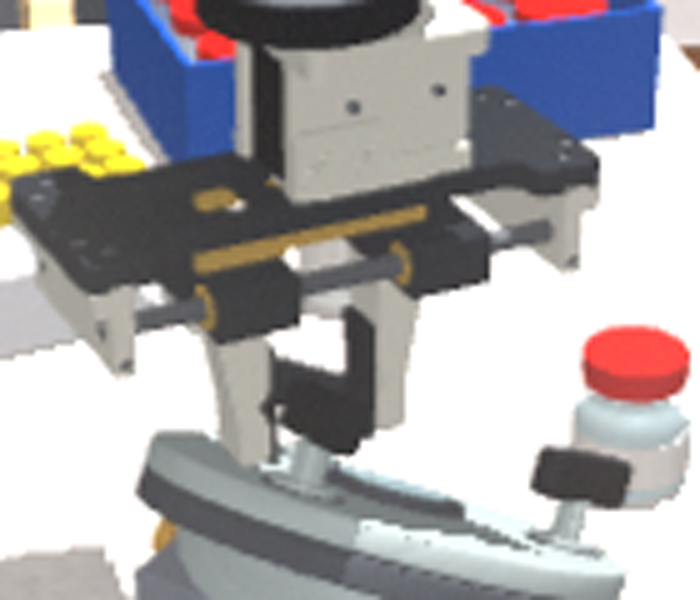

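step_arm --commands '[[[0,0,0],0],[[0,0,0],0],[[0,0,0],0],[[0,0,0],0]]' --gripper 1 --grip_force 25

```text
time_s: 4.75
tcp_pos: [0.566, -0.1084, 0.1783]
eef_rot: [-179.5, -0.0, -74.9]
contact_force: [13.4, 2.3, -7.7]
gripper_width: 0.0191
```

step_arm --commands '[[[0,-2,1],4],[[0,0,0],5],[[0,0,0],5],[[0,0,0],5],[[0,0,0],0]]'

```text
time_s: 5.38
tcp_pos: [0.5662, -0.1085, 0.1783]
eef_rot: [-179.7, 0.0, -93.9]
contact_force: [4.7, 2.1, 4.5]
gripper_width: 0.018
```

```bash
python3 look.py c 240,170,140,120,5 -; python3 tgt.py|sed -n 2,3p
```

```text
5.425 [ 0.5662 -0.1084  0.1783] [-1.7969e+02  4.0000e-02 -9.3830e+01] [5.1  3.33 4.08] [ 0.982 -1.585  0.006] 0.01760502298463385
upper [ 0.562  -0.1095  0.1841] yaw start 105.17824652248557 mid 76.81724278333502 home 45.0
   to 80 above: ([np.float64(1.3), np.float64(4.1), np.float64(-65.8)], np.float64(-19.0))
```

View pics/side_c.png

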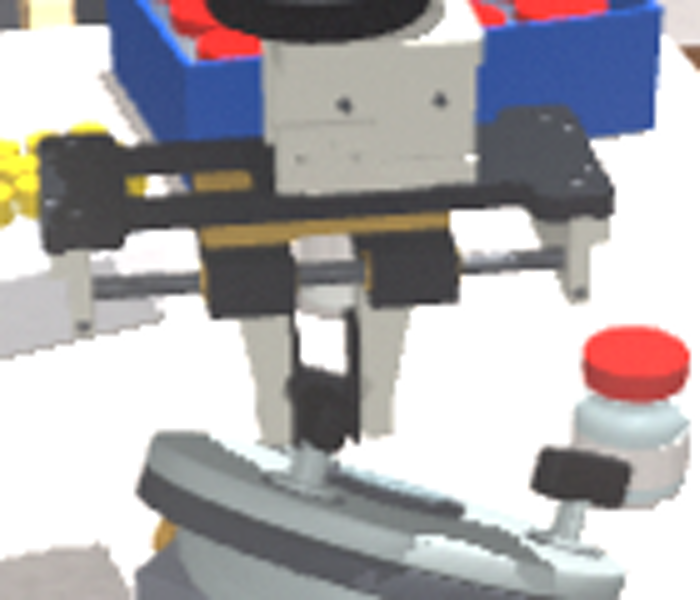

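step_arm --commands '[[[0,0,0],6],[[0,0,0],6],[[0,0,0],6],[[0,0,0],6],[[0,0,0],6],[[0,0,0],0]]'

```text
time_s: 6.18
tcp_pos: [0.566, -0.1081, 0.1786]
eef_rot: [-179.8, 0.2, -123.9]
contact_force: [2.3, 5.8, 7.6]
gripper_width: 0.0149
```

```bash
python3 tgt.py|sed -n 1,3p
```

```text
6.175 [ 0.566  -0.1081  0.1786] [-179.77    0.21 -123.9 ] [  8.6  13.2 -16.2   0.  -60.3 -42.5] [2.33 5.78 7.6 ] 0.014912510786195146
upper [ 0.562  -0.1095  0.1841] yaw start 105.17824652248557 mid 76.81724278333502 home 45.0
   to 80 above: ([np.float64(3.3), np.float64(2.5), np.float64(-65.6)], np.float64(-49.1))
```

step_arm --commands '[[[0,0,0],4],[[0,0,0],4],[[0,0,0],0],[[0,0,0],0]]'

```text
time_s: 6.68
tcp_pos: [0.5657, -0.1081, 0.1783]
eef_rot: [-179.8, 0.2, -131.8]
contact_force: [1.9, 5.3, 6.8]
gripper_width: 0.0139
```

```bash
cat > st.py <<'E'
from plant import r
s=r.get_state(); print(s["time_s"],s["tcp_pos"].round(4),s["eef_rot"].round(2),"F",s["contact_force"].round(1),"M",s["moment"].round(2),"w",s["gripper_width"].round(4),"j6",s["joints"][5].round(1),"tq6",s["joint_torque"][5].round(3))
E
python3 st.py
```

```text
Traceback (most recent call last):
  File "st.py", line 2, in <module>
    s=r.get_state(); print(s["time_s"],s["tcp_pos"].round(4),s["eef_rot"].round(2),"F",s["contact_force"].round(1),"M",s["moment"].round(2),"w",s["gripper_width"].round(4),"j6",s["joints"][5].round(1),"tq6",s["joint_torque"][5].round(3))
                                                                                                                                                ^^^^^^^^^^^^^^^^^^^^^^^^
AttributeError: 'float' object has no attribute 'round'
```

step_arm --commands '[[[0,0,0],4],[[0,0,0],4],[[0,0,0],0],[[0,0,0],0]]'

```text
time_s: 7.18
tcp_pos: [0.5656, -0.1083, 0.1781]
eef_rot: [-179.9, 0.2, -139.7]
contact_force: [3.1, 5.2, 5.3]
gripper_width: 0.0141
```

```bash
python3 st.py
```

```text
Traceback (most recent call last):
  File "st.py", line 2, in <module>
    s=r.get_state(); print(s["time_s"],s["tcp_pos"].round(4),s["eef_rot"].round(2),"F",s["contact_force"].round(1),"M",s["moment"].round(2),"w",s["gripper_width"].round(4),"j6",s["joints"][5].round(1),"tq6",s["joint_torque"][5].round(3))
                                                                                                                                                ^^^^^^^^^^^^^^^^^^^^^^^^
AttributeError: 'float' object has no attribute 'round'
```

step_arm --commands '[[[0,0,0],4],[[0,0,0],4],[[0,0,0],0],[[0,0,0],0]]'

```text
time_s: 7.68
tcp_pos: [0.565, -0.109, 0.178]
eef_rot: [-179.9, 0.1, -147.7]
contact_force: [2.8, 1.6, 5.6]
gripper_width: 0.0172
```

```bash
sed -i 's/s\["gripper_width"\].round(4)/round(s["gripper_width"],4)/' st.py; python3 st.py;  python3 look.py d 240,170,140,120,5 -
```

```text
7.675 [ 0.565 -0.109  0.178] [-1.7989e+02  1.2000e-01 -1.4771e+02] F [2.8 1.6 5.6] M [ 0.7  -0.71  0.85] w 0.0172 j6 -66.3 tq6 -0.864
7.725 [ 0.565 -0.109  0.178] [-1.7988e+02  1.3000e-01 -1.4771e+02] [3.19 1.36 5.85] [ 0.673 -0.636  0.827] 0.016538686415634857
```

View pics/side_d.png

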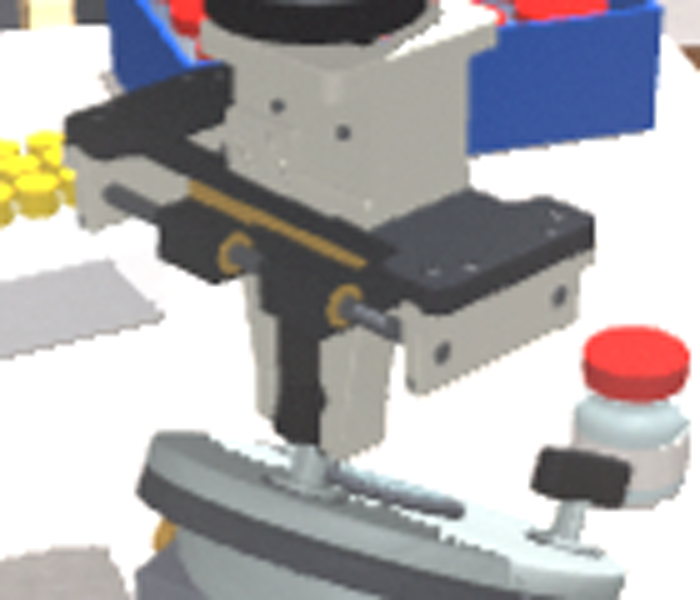

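step_arm --commands '[[[0,0,0],-5],[[0,0,0],-4],[[0,0,0],0]]'

```text
time_s: 8.1
tcp_pos: [0.5646, -0.1092, 0.1779]
eef_rot: [-179.9, 0.1, -138.7]
contact_force: [0.6, 1.4, 5.7]
gripper_width: 0.0144
```

step_arm --commands '[[[0,0,0],0],[[0,0,0],0],[[0,0,0],0],[[0,0,-15],0],[[0,0,-20],0],[[0,0,-20],0],[[0,0,0],0]]' --gripper 0.5

```text
time_s: 8.98
tcp_pos: [0.5648, -0.109, 0.2342]
eef_rot: [-179.8, 0.2, -138.9]
contact_force: [-0.8, -0.3, -0.1]
gripper_width: 0.0438
```

```bash
python3 look.py e 240,170,140,120,5 -; python3 tgt.py
```

```text
9.025 [ 0.5641 -0.1089  0.2328] [-1.7993e+02  1.0000e-01 -1.3894e+02] [-0.04 -0.31 -0.82] [ 0.066 -0.079  0.002] 0.04397438320170094
9.025 [ 0.5641 -0.1089  0.2328] [-1.7993e+02  1.0000e-01 -1.3894e+02] [  8.6  10.8 -11.9   0.  -67.2 -57.5] [-0.04 -0.31 -0.82] 0.04397438320170094
upper [ 0.562  -0.1095  0.1841] yaw start 105.17824652248557 mid 76.81724278333502 home 45.0
   to 80 above: ([np.float64(2.0), np.float64(1.0), np.float64(-11.3)], np.float64(-64.1))
far [ 0.6692 -0.088   0.1316] yaw start 30.07302493083683 mid 4.4883149754032 home 161.5650510769274
   to 80 above: ([np.float64(-92.9), np.float64(-53.2), np.float64(41.2)], np.float64(11.0))
near [ 0.5835 -0.0023  0.1316] yaw start 156.990544801554 mid 132.83459303477508 home 108.43494892307258
   to 80 above: ([np.float64(-84.6), np.float64(67.7), np.float64(41.2)], np.float64(64.1))
```

View pics/side_e.png

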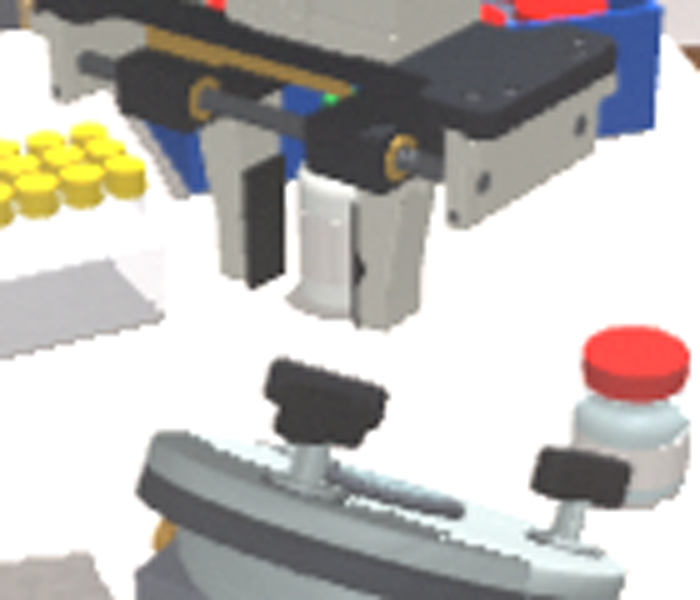

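Run:
```python
from bolts import *
for f in ("side0.npz","side_a.npz","side_e.npz"):
    c=load(f); PP=cloud(c)
    for k,b in B.items():
        M=(PP-b)@n; rad=np.linalg.norm(PP-b-M[...,None]*n,axis=-1); blk=c["img"].sum(-1)<150
        m=(M>.014)&(M<.046)&(rad<.038)&blk
        w=np.c_[(PP[m]-b)@ex,(PP[m]-b)@ey]*1000
        if len(w)<8: continue
        e=np.linalg.svd(w-w.mean(0),full_matrices=False)[2][0]
        print(f,k,m.sum(),w.mean(0).round(1),"ang",np.degrees(np.arctan2(e[1],e[0])).round(1)%180,np.round(np.ptp((w-w.mean(0))@e),1))
a=load("side_a.npz");e=load("side_e.npz")
A=np.hstack([cv2.resize(np.clip(x["img"][235:275,280:330,::-1]*1.6,0,255).astype(np.uint8),None,fx=7,fy=7) for x in (a,e)])
cv2.imwrite("pics/cmp.png",A)
```

```text
side0.npz upper 175 [6.3 6.1] ang 60.8 51.0
side0.npz far 157 [4.1 3.8] ang 164.5 53.5
side0.npz near 93 [1.9 4. ] ang 115.4 48.1
side_a.npz upper 172 [6.4 6.3] ang 61.0 52.5
side_a.npz far 149 [4.7 3.6] ang 163.3 50.9
side_a.npz near 91 [3.  3.1] ang 115.4 48.0
side_e.npz upper 187 [5.2 4.8] ang 175.2 49.9
side_e.npz far 151 [4.4 3.6] ang 163.6 51.9
side_e.npz near 82 [2.5 2.7] ang 115.7 47.7
```

View pics/cmp.png

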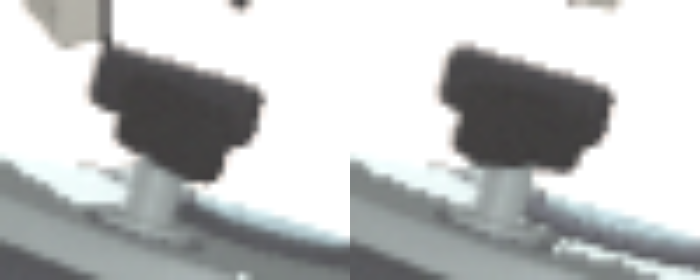

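step_arm --commands '[[[-31,-18.2,0],0],[[-31,-18.2,0],0],[[-31,-18.2,0],0],[[0,0,0],5.5],[[0,0,15],5.5],[[0,0,20],0],[[0,0,20],0],[[0,0,0],0],[[0,0,0],0]]' --gripper 0.6

```text
time_s: 10.15
tcp_pos: [0.6699, -0.0892, 0.1771]
eef_rot: [-180.0, 0.0, -149.9]
contact_force: [0.3, -0.1, 0.1]
gripper_width: 0.0354
```

```bash
python3 look.py f 280,170,140,120,5 310,160,120,120,5; python3 tgt.py | sed -n '1p;4,5p'
```

```text
10.25 [ 0.6702 -0.0891  0.1776] [-1.7996e+02  7.0000e-02 -1.4994e+02] [ 0.61 -0.6  -0.66] [ 0.063 -0.185 -0.015] 0.035359189761759766
10.25 [ 0.6702 -0.0891  0.1776] [-1.7996e+02  7.0000e-02 -1.4994e+02] [  8.9  22.4  -3.1   0.  -64.4 -68.9] [ 0.61 -0.6  -0.66] 0.035359189761759766
far [ 0.6692 -0.088   0.1316] yaw start 30.07302493083683 mid 4.4883149754032 home 161.5650510769274
   to 80 above: ([np.float64(0.3), np.float64(1.4), np.float64(-14.1)], np.float64(-0.0))
```

View pics/side_f.png

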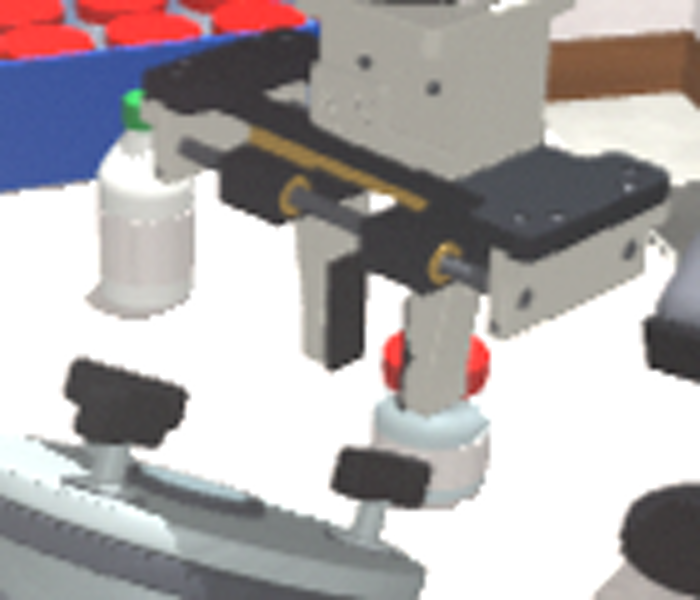

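View pics/top_f.png

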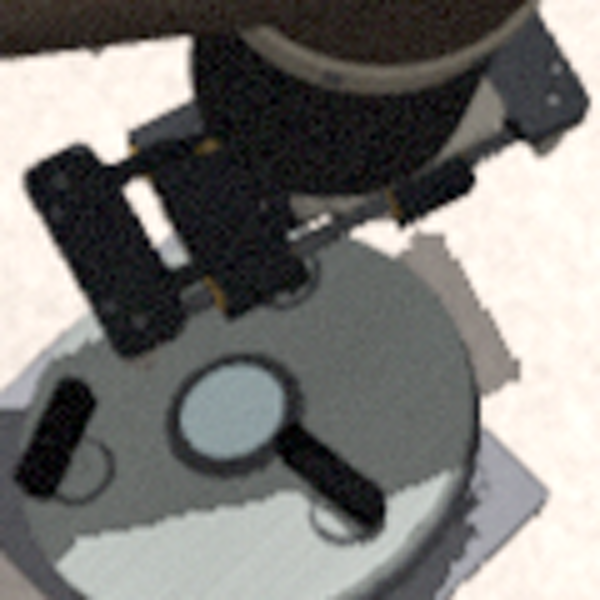

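step_arm --commands '[[[0,0,12],0],[[0,0,12],0],[[0,0,12],0],[[0,0,10],0],[[0,0,8],0],[[0,0,0],0]]'

```text
time_s: 11.0
tcp_pos: [0.6693, -0.0891, 0.1217]
eef_rot: [180.0, -0.1, -150.0]
contact_force: [-0.7, 1.0, -0.0]
gripper_width: 0.0352
```

```bash
python3 look.py g 280,170,140,120,5 -;python3 st.py
```

```text
11.05 [ 0.6697 -0.0891  0.1223] [ 1.8000e+02 -3.0000e-02 -1.4995e+02] [ 0.02  1.11 -0.03] [ 0.068 -0.176  0.021] 0.035143173615778074
11.05 [ 0.6697 -0.0891  0.1223] [ 1.8000e+02 -3.0000e-02 -1.4995e+02] F [ 0.   1.1 -0. ] M [ 0.07 -0.18  0.02] w 0.0351 j6 -68.9 tq6 -0.001
```

View pics/side_g.png

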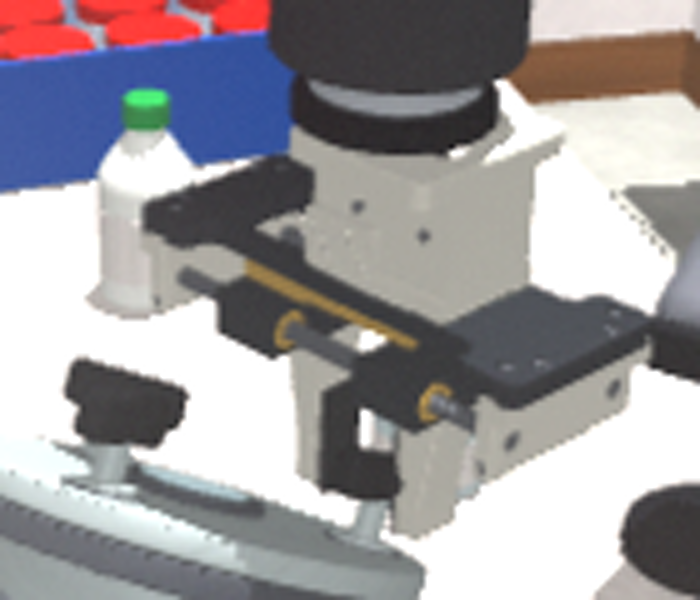

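Bar lies between the fingers at about (365,475). Close and turn.

step_arm --commands '[[[0,0,0],0],[[0,0,0],0],[[0,0,0],0],[[0,0,0],0]]' --gripper 1 --grip_force 25

```text
time_s: 11.55
tcp_pos: [0.6695, -0.0882, 0.123]
eef_rot: [180.0, 0.0, -149.9]
contact_force: [-3.3, 3.6, 3.0]
gripper_width: 0.0155
```

step_arm --commands '[[[0,0,0],4],[[0,0,0],5],[[0,0,0],5],[[0,0,0],5],[[0,0,0],0]]'

```text
time_s: 12.18
tcp_pos: [0.6683, -0.0875, 0.1224]
eef_rot: [179.9, -0.1, -169.0]
contact_force: [-6.0, 7.8, 1.8]
gripper_width: 0.0171
```

```bash
python3 st.py
```

```text
12.175 [ 0.6683 -0.0875  0.1224] [ 1.7989e+02 -1.1000e-01 -1.6896e+02] F [-6.   7.8  1.8] M [2.44 1.73 0.43] w 0.0171 j6 -87.9 tq6 -0.966
```

step_arm --commands '[[[0,0,0],5],[[0,0,0],5],[[0,0,0],5],[[0,0,0],5],[[0,0,0],0]]'

```text
time_s: 12.8
tcp_pos: [0.6687, -0.0861, 0.1223]
eef_rot: [179.8, -0.1, 171.1]
contact_force: [-4.5, 13.3, 1.7]
gripper_width: 0.0191
```

```bash
python3 look.py h 280,170,140,120,5 -;python3 st.py
```

```text
12.85 [ 0.6687 -0.0861  0.1223] [ 1.7984e+02 -1.1000e-01  1.7111e+02] [-5.55 12.7   1.91] [4.442 1.573 0.313] 0.019097697391196197
12.85 [ 0.6687 -0.0861  0.1223] [ 1.7984e+02 -1.1000e-01  1.7111e+02] F [-5.5 12.7  1.9] M [4.44 1.57 0.31] w 0.0191 j6 -107.9 tq6 -0.531
```

View pics/side_h.png

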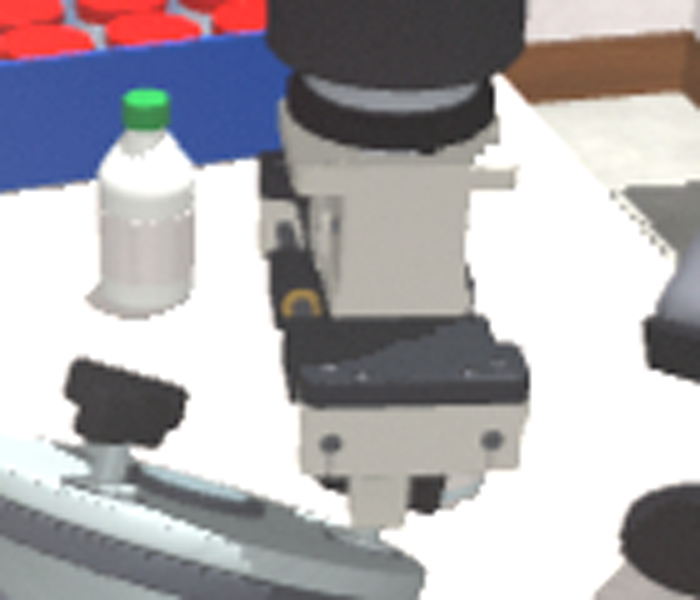

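step_arm --commands '[[[0,2,0],4],[[0,0,0],4],[[0,0,0],0],[[0,0,0],0]]'

```text
time_s: 13.35
tcp_pos: [0.6692, -0.0854, 0.1224]
eef_rot: [179.9, -0.1, 163.1]
contact_force: [-3.0, 7.9, 0.7]
gripper_width: 0.02
```

```bash
python3 st.py
```

```text
13.35 [ 0.6692 -0.0854  0.1224] [ 1.7993e+02 -1.0000e-01  1.6311e+02] F [-3.   7.9  0.7] M [2.42 1.   0.43] w 0.02 j6 -116.0 tq6 -0.369
```

step_arm --commands '[[[0,0,0],4],[[0,0,0],4],[[0,0,0],0],[[0,0,0],0]]'

```text
time_s: 13.85
tcp_pos: [0.6695, -0.085, 0.1224]
eef_rot: [179.9, -0.1, 155.1]
contact_force: [-3.0, 9.0, 0.3]
gripper_width: 0.0204
```

```bash
python3 st.py
```

```text
13.85 [ 0.6695 -0.085   0.1224] [ 1.7991e+02 -8.0000e-02  1.5512e+02] F [-3.   9.   0.3] M [2.99 0.74 0.47] w 0.0204 j6 -124.0 tq6 -0.474
```

step_arm --commands '[[[0,0,0],4],[[0,0,0],4],[[0,0,0],0],[[0,0,0],0]]'

```text
time_s: 14.35
tcp_pos: [0.6691, -0.0848, 0.1223]
eef_rot: [179.9, -0.1, 147.2]
contact_force: [-4.5, 10.3, 1.2]
gripper_width: 0.0212
```

```bash
python3 st.py;python3 look.py i 280,170,140,120,5 310,160,120,120,5
```

```text
14.35 [ 0.6691 -0.0848  0.1223] [ 1.7994e+02 -1.3000e-01  1.4718e+02] F [-4.5 10.3  1.2] M [3.53 1.32 1.05] w 0.0212 j6 -132.0 tq6 -1.069
14.45 [ 0.6691 -0.0848  0.1223] [ 1.7994e+02 -1.4000e-01  1.4719e+02] [-4.83 10.52  0.8 ] [3.536 1.306 1.078] 0.021401793339957793
```

View pics/side_i.png

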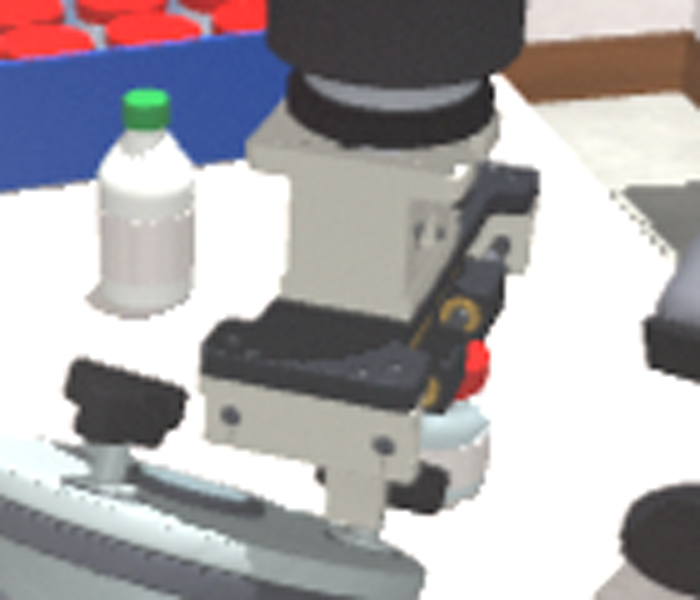

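View pics/top_i.png

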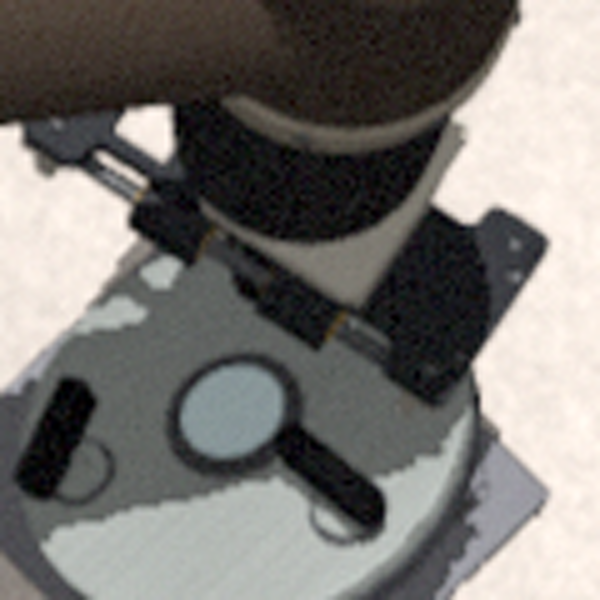

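step_arm --commands '[[[0,0,0],4],[[0,0,0],0],[[0,0,0],0]]'

```text
time_s: 14.82
tcp_pos: [0.669, -0.0847, 0.1224]
eef_rot: [180.0, -0.2, 143.2]
contact_force: [-5.8, 10.8, 2.2]
gripper_width: 0.0225
```

```bash
python3 st.py
```

```text
14.825 [ 0.669  -0.0847  0.1224] [ 1.7996e+02 -1.5000e-01  1.4319e+02] F [-5.8 10.8  2.2] M [3.72 1.59 1.18] w 0.0225 j6 -136.0 tq6 -1.163
```

Width now opens under the twist, as it did at the upper bolt's stop. Ease back, open, rise.

step_arm --commands '[[[0,0,0],-6],[[0,0,0],-6],[[0,0,0],0]]'

```text
time_s: 15.2
tcp_pos: [0.6693, -0.085, 0.1223]
eef_rot: [179.9, -0.1, 155.2]
contact_force: [-2.8, 9.5, 1.7]
gripper_width: 0.0205
```

step_arm --commands '[[[0,0,0],0],[[0,0,0],0],[[0,0,0],0],[[0,0,-15],0],[[0,0,-30],0],[[0,0,-40],0],[[0,0,-30],0],[[0,0,0],0]]' --gripper 0.58

```text
time_s: 16.2
tcp_pos: [0.6716, -0.0874, 0.2422]
eef_rot: [179.8, 0.3, 155.1]
contact_force: [0.3, -0.3, 1.1]
gripper_width: 0.0365
```

```bash
python3 look.py j 280,200,120,100,6 310,160,120,120,5
cat > ang.py <<'E'
import sys
from bolts import *
for f in sys.argv[1:]:
    c=load(f); PP=cloud(c)
    for k,b in B.items():
        M=(PP-b)@n; rad=np.linalg.norm(PP-b-M[...,None]*n,axis=-1); blk=c["img"].sum(-1)<150
        m=(M>.014)&(M<.046)&(rad<.038)&blk
        w=np.c_[(PP[m]-b)@ex,(PP[m]-b)@ey]*1000
        if len(w)<8: continue
        e=np.linalg.svd(w-w.mean(0),full_matrices=False)[2][0]
        print(f,k,m.sum(),w.mean(0).round(1),"ang",np.degrees(np.arctan2(e[1],e[0])).round(1)%180,np.round(np.ptp((w-w.mean(0))@e),1))
E
python3 ang.py side_j.npz top_j.npz; python3 tgt.py | sed -n '1p;6,7p'
```

```text
16.3 [ 0.67   -0.0872  0.2384] [1.7996e+02 5.0000e-02 1.5503e+02] [ 0.03 -0.03 -0.43] [-0.012 -0.172  0.004] 0.03709375067023957
side_j.npz upper 186 [5.  4.7] ang 175.1 49.9
side_j.npz far 216 [2. 3.] ang 120.0 49.6
side_j.npz near 93 [2.4 2.6] ang 114.7 48.0
top_j.npz upper 203 [ 1.9 -1.3] ang 0.6 52.9
top_j.npz far 179 [ 2.8 -4.6] ang 117.5 48.3
top_j.npz near 223 [ 1.2 -1.2] ang 114.2 50.3
16.3 [ 0.67   -0.0872  0.2384] [1.7996e+02 5.0000e-02 1.5503e+02] [   9.1   20.2    1.7   -0.   -71.5 -124. ] [ 0.03 -0.03 -0.43] 0.03709375067023957
near [ 0.5835 -0.0023  0.1316] yaw start 156.990544801554 mid 132.83459303477508 home 108.43494892307258
   to 80 above: ([np.float64(114.3), np.float64(40.5), np.float64(46.8)], np.float64(-2.0))
```

View pics/side_j.png

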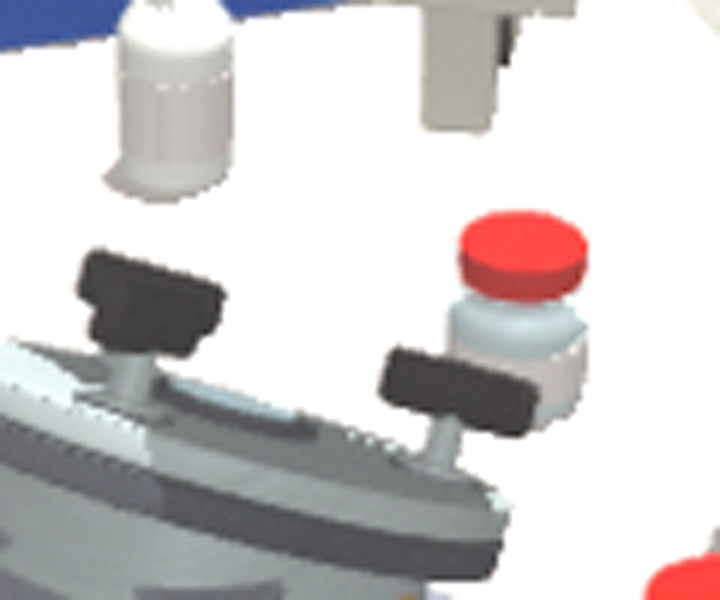

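View pics/top_j.png

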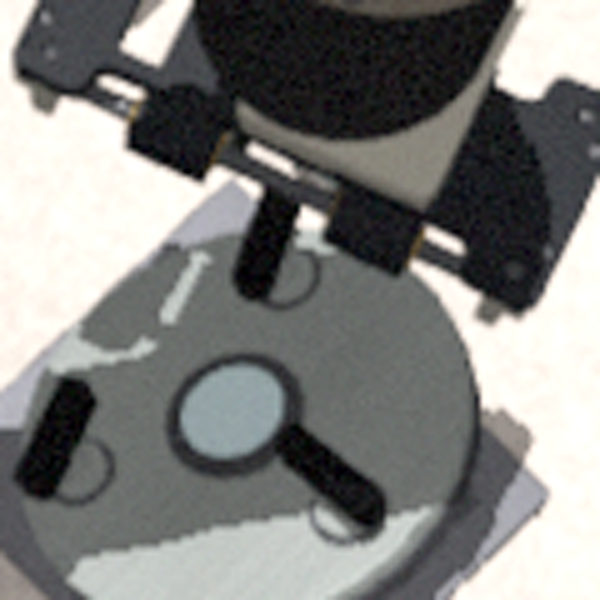

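step_arm --commands '[[[38.1,13.5,0],0],[[38.1,13.5,0],0],[[38.1,13.5,0],0],[[0,0,0],-10.2],[[0,0,0],-10.2],[[0,0,0],-10.2],[[0,0,0],-10.2],[[0,0,0],-10.2],[[0,0,0],-10.2],[[0,0,0],-10.2],[[0,0,0],-10.2],[[0,0,0],-10.2],[[0,0,0],-10.2],[[0,0,0],-10.2],[[0,0,0],-10.2],[[0,0,0],-10.2],[[0,0,0],-10.2],[[0,0,0],-10.2],[[0,0,0],0]]' --gripper 0.5

```text
time_s: 18.68
tcp_pos: [0.583, -0.0023, 0.2368]
eef_rot: [179.9, 0.0, -52.0]
contact_force: [-0.4, -0.2, -0.7]
gripper_width: 0.044
```

```bash
python3 tgt.py | sed -n '1p;6,7p'; python3 look.py k 240,170,140,120,5 280,180,120,120,5
```

```text
18.675 [ 0.583  -0.0023  0.2368] [ 1.7992e+02  4.0000e-02 -5.2030e+01] [ 19.   11.6 -10.3  -0.  -68.1  19. ] [-0.36 -0.23 -0.68] 0.043998479932269914
near [ 0.5835 -0.0023  0.1316] yaw start 156.990544801554 mid 132.83459303477508 home 108.43494892307258
   to 80 above: ([np.float64(0.3), np.float64(-0.4), np.float64(45.1)], np.float64(-29.0))
18.775 [ 0.5831 -0.0023  0.237 ] [ 1.7994e+02  2.0000e-02 -5.2200e+01] [ 0.41 -0.31  0.04] [ 0.014 -0.022  0.   ] 0.043933023783124324
```

View pics/side_k.png

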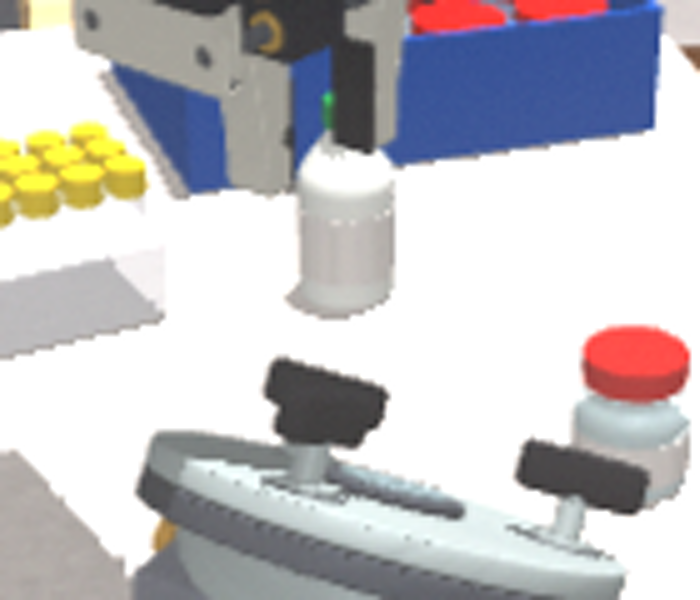

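step_arm --commands '[[[0,0,25],0],[[0,0,25],0],[[0,0,20],0],[[0,0,15],0],[[0,0,10],0],[[0,0,8],0],[[0,0,5],0],[[0,0,0],0]]'

```text
time_s: 19.77
tcp_pos: [0.5834, -0.0021, 0.1295]
eef_rot: [180.0, 0.0, -52.0]
contact_force: [0.3, -0.7, -0.8]
gripper_width: 0.0436
```

```bash
python3 st.py;  python3 look.py l 240,170,140,120,5 280,180,120,120,5
```

```text
19.775 [ 0.5834 -0.0021  0.1295] [179.99   0.   -51.96] F [ 0.3 -0.7 -0.8] M [ 0.07  0.02 -0.01] w 0.0436 j6 19.1 tq6 -0.004
19.875 [ 0.5837 -0.0022  0.13  ] [-1.7997e+02 -2.0000e-02 -5.1950e+01] [-0.34  1.46 -0.25] [ 0.067  0.026 -0.018] 0.043664922502191346
```

View pics/side_l.png

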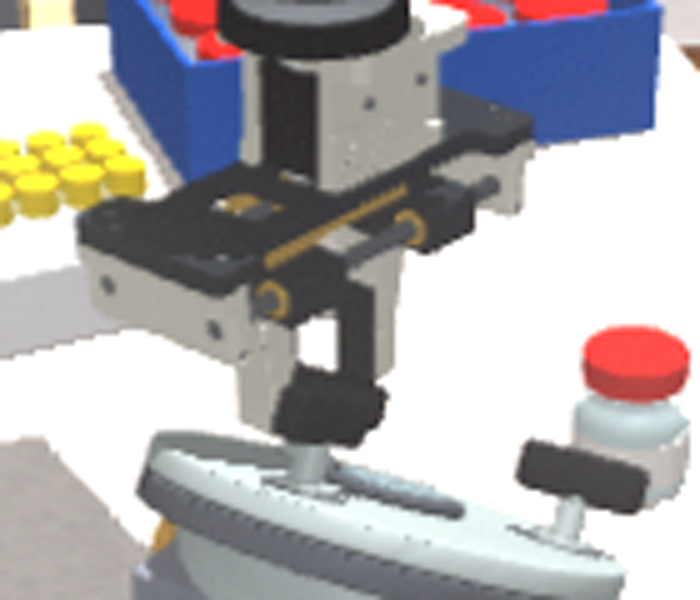

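View pics/top_l.png

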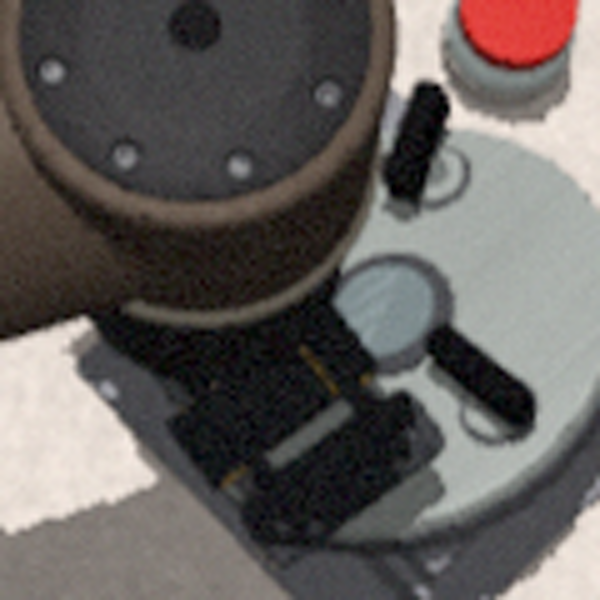

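step_arm --commands '[[[0,0,0],0],[[0,0,0],0],[[0,0,0],0],[[0,0,0],0],[[0,0,0],0]]' --gripper 1 --grip_force 25

```text
time_s: 20.5
tcp_pos: [0.5891, -0.0004, 0.1321]
eef_rot: [-179.4, -0.3, -51.8]
contact_force: [12.1, 2.7, -0.8]
gripper_width: 0.0181
```

```bash
python3 st.py;  python3 look.py m 240,170,140,120,5 280,180,120,120,5; python3 ang.py side_m.npz
```

```text
20.5 [ 5.891e-01 -4.000e-04  1.321e-01] [-179.4    -0.29  -51.85] F [12.1  2.7 -0.8] M [ 1.18 -4.39  0.13] w 0.0181 j6 19.1 tq6 -0.117
20.6 [ 5.890e-01 -4.000e-04  1.321e-01] [-179.41   -0.29  -51.85] [12.56  3.91 -0.4 ] [ 1.258 -4.45   0.083] 0.018005106474794558
side_m.npz upper 177 [4.5 5. ] ang 176.1 52.7
side_m.npz far 206 [2.1 3.1] ang 119.9 48.5
side_m.npz near 58 [-1.1 13.6] ang 73.6 30.9
```

View pics/side_m.png

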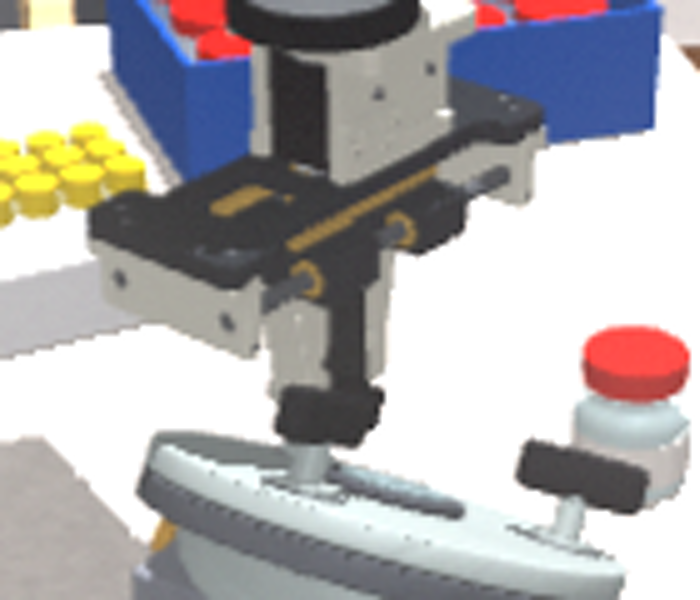

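step_arm --commands '[[[0,0,0],0],[[0,0,0],0],[[0,-1,4],0],[[0,0,4],0],[[0,0,0],0]]' --gripper 0.66

```text
time_s: 21.22
tcp_pos: [0.5838, -0.0016, 0.1209]
eef_rot: [179.9, 0.0, -52.0]
contact_force: [2.0, 2.0, -1.1]
gripper_width: 0.0299
```

```bash
python3 st.py
```

```text
21.225 [ 0.5838 -0.0016  0.1209] [ 1.7995e+02  3.0000e-02 -5.1950e+01] F [ 2.   2.  -1.1] M [ 0.58 -0.48  0.04] w 0.0299 j6 19.0 tq6 -0.021
```

step_arm --commands '[[[0,0,0],0],[[0,0,0],0],[[0,0,0],0]]' --gripper 1

```text
time_s: 21.6
tcp_pos: [0.5859, -0.0002, 0.1212]
eef_rot: [-179.8, -0.0, -51.9]
contact_force: [8.1, 5.9, -7.2]
gripper_width: 0.0219
```

```bash
python3 st.py
```

```text
21.6 [ 5.859e-01 -2.000e-04  1.212e-01] [-1.7981e+02 -2.0000e-02 -5.1920e+01] F [ 8.1  5.9 -7.2] M [ 2.08 -2.66  0.1 ] w 0.0219 j6 19.0 tq6 -0.099
```

step_arm --commands '[[[0,-2,0],4],[[0,0,0],4],[[0,0,0],4],[[0,0,0],4],[[0,0,0],4],[[0,0,0],0],[[0,0,0],0]]'

```text
time_s: 22.48
tcp_pos: [0.5865, 0.0002, 0.1216]
eef_rot: [-179.9, 0.0, -71.9]
contact_force: [5.1, 3.2, -0.4]
gripper_width: 0.0204
```

```bash
python3 st.py
```

```text
22.475 [5.865e-01 2.000e-04 1.216e-01] [-179.93    0.    -71.92] F [ 5.1  3.2 -0.4] M [ 0.97 -1.2   0.16] w 0.0204 j6 -1.0 tq6 -0.156
```

step_arm --commands '[[[0,0,0],4],[[0,0,0],4],[[0,0,0],0],[[0,0,0],0]]'

```text
time_s: 22.98
tcp_pos: [0.5868, 0.0005, 0.122]
eef_rot: [-179.9, 0.0, -79.9]
contact_force: [2.7, 5.8, 1.1]
gripper_width: 0.0207
```

```bash
python3 st.py
```

```text
22.975 [5.868e-01 5.000e-04 1.220e-01] [-1.799e+02  1.000e-02 -7.985e+01] F [2.7 5.8 1.1] M [ 1.43 -1.07  0.67] w 0.0207 j6 -9.0 tq6 -0.648
```

step_arm --commands '[[[0,0,0],4],[[0,0,0],4],[[0,0,0],0],[[0,0,0],0]]'

```text
time_s: 23.48
tcp_pos: [0.5868, 0.0008, 0.1221]
eef_rot: [-179.9, 0.0, -87.8]
contact_force: [1.9, 6.7, 2.0]
gripper_width: 0.022
```

```bash
python3 st.py
```

```text
23.475 [0.5868 0.0008 0.1221] [-1.7989e+02  3.0000e-02 -8.7800e+01] F [1.9 6.7 2. ] M [ 2.06 -0.72  1.05] w 0.022 j6 -17.0 tq6 -1.08
```

step_arm --commands '[[[0,0,0],-6],[[0,0,0],-6],[[0,0,0],0]]'

```text
time_s: 23.85
tcp_pos: [0.5865, 0.0008, 0.1219]
eef_rot: [-179.9, 0.1, -75.9]
contact_force: [2.2, 6.6, 1.6]
gripper_width: 0.0204
```

step_arm --commands '[[[0,0,0],0],[[0,0,0],0],[[0,0,0],0],[[0,0,-15],0],[[0,0,-30],0],[[0,0,-40],0],[[0,0,-30],0],[[-60,0,0],0],[[-60,0,0],0],[[0,0,0],0]]' --gripper 0.58

```text
time_s: 25.1
tcp_pos: [0.556, 0.1192, 0.2379]
eef_rot: [-179.9, 0.0, -75.7]
contact_force: [0.6, -1.2, -0.0]
gripper_width: 0.0368
```

```bash
python3 st.py;  python3 look.py n 250,210,120,100,6 290,180,120,120,5; python3 ang.py side_n.npz top_n.npz
```

```text
25.1 [0.556  0.1192 0.2379] [-1.7991e+02  3.0000e-02 -7.5720e+01] F [ 0.6 -1.2 -0. ] M [-0.06 -0.04  0.  ] w 0.0368 j6 -17.5 tq6 -0.674
25.2 [0.5566 0.1166 0.2375] [-179.95   -0.    -75.85] [ 0.35 -0.13  0.57] [-0.007 -0.049 -0.003] 0.03649647299771717
side_n.npz upper 180 [5.1 5. ] ang 176.2 50.5
side_n.npz far 208 [1.9 3. ] ang 120.2 48.8
side_n.npz near 39 [4.6 1. ] ang 64.6 44.8
top_n.npz upper 210 [ 1.9 -1.5] ang 0.6 53.5
top_n.npz far 190 [ 1.8 -2.1] ang 119.4 52.3
top_n.npz near 231 [ 1.7 -0.2] ang 61.400000000000006 49.1
```

View pics/top_n.png

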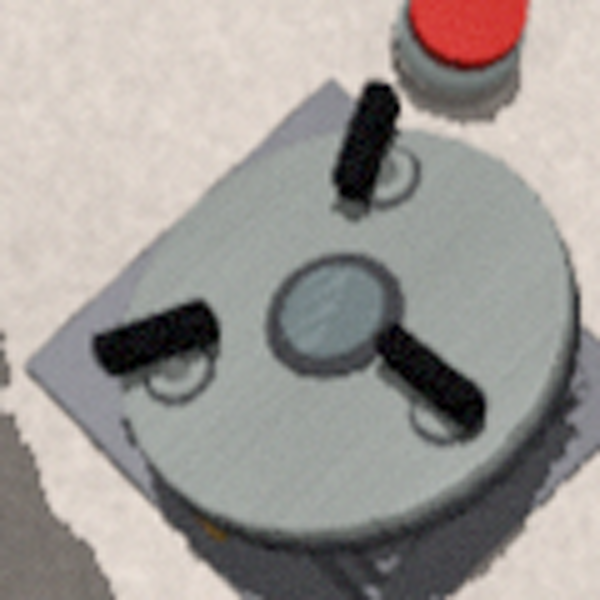

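Run:
```python
from h import *
for f in ("top_n.npz","top0.npz"):
    c=load(f); P=cloud(c)
    m=(abs(P[...,2]-.055)<.005)&(np.hypot(P[...,0]-.455,P[...,1]+.345)<.09)
    w=(P[m][:,:2]*1000).astype(np.float32); print(m.sum(),P[m][:,2].mean(),cv2.minAreaRect(w))
    m=(P[...,2]>.07)&(P[...,2]<.14)&(np.hypot(P[...,0]-.455,P[...,1]+.345)<.09)
    Q=P[m]; print(len(Q),Q.mean(0).round(4),Q.max(0).round(4),Q.min(0).round(4))
    hi=Q[Q[:,2]>.10]; print(len(hi),hi.mean(0).round(4))
c=load("side_n.npz");P=cloud(c)
m=(P[...,2]>.07)&(P[...,2]<.14)&(np.hypot(P[...,0]-.455,P[...,1]+.345)<.09); Q=P[m]
print("side",len(Q),Q.mean(0),Q.max(0),Q.min(0))
```

```text
1431 0.05413321035475765 ((450.9679870605469, -359.34783935546875), (75.5299072265625, 99.580322265625), 76.48411560058594)
125 [ 0.4287 -0.3522  0.1007] [ 0.446  -0.3439  0.1155] [ 0.4148 -0.3618  0.07  ]
80 [ 0.4235 -0.3518  0.1089]
1426 0.054021477709504946 ((450.957763671875, -359.21002197265625), (75.23138427734375, 99.6598892211914), 76.94103240966797)
124 [ 0.4286 -0.3523  0.1008] [ 0.4461 -0.3443  0.1148] [ 0.4148 -0.3616  0.0711]
81 [ 0.4236 -0.3518  0.1088]
side 314 [ 0.42967723 -0.35721324  0.10164033] [ 0.44693288 -0.34272376  0.11714506] [ 0.41538823 -0.36363921  0.07668749]
```

step_arm --commands '[[[37.2,25,-10],0],[[37.2,25,0],0],[[37.2,25,0],0],[[37.2,25,0],0],[[37.2,25,0],0],[[37.2,25,0],0],[[37.2,25,0],0],[[37.2,25,0],0],[[37.2,25,0],0],[[37.2,25,0],0],[[37.2,25,0],0],[[0,0,0],-9],[[0,0,0],-9],[[0,0,0],-9],[[0,0,0],-9],[[0,0,0],-9],[[0,0,0],-9],[[0,0,0],-8.5],[[0,0,0],0]]' --gripper 1 --grip_force 10

```text
time_s: 27.58
tcp_pos: [0.3884, -0.3485, 0.2469]
eef_rot: [180.0, -0.0, -13.6]
contact_force: [-0.0, -0.0, 0.5]
gripper_width: 0.0005
```

Run:
```python
from tgt import delta
from plant import r
import numpy as np
s=r.get_state(); c=np.array([.451,-.359,0]); x=np.array([.973,-.23,0])
print(s["time_s"],s["tcp_pos"],s["eef_rot"],s["gripper_width"],s["joints"].round(1),delta(s,c-.062*x+[0,0,.095],-13.3))
```

```text
27.575 [ 0.38842257 -0.34851444  0.24690673] [ 1.79990692e+02 -3.17377447e-03 -1.36053561e+01] 0.0004748058327748759 [-20.3   5.3 -16.6   0.  -68.1  96.7] ([np.float64(1.3), np.float64(-4.2), np.float64(151.9)], np.float64(-0.3))
```

step_arm --commands '[[[0,-4,20],0],[[0,0,35],0],[[0,0,35],0],[[0,0,30],0],[[0,0,20],0],[[0,0,12],0],[[0,0,0],0],[[0,0,0],0]]'

```text
time_s: 28.58
tcp_pos: [0.3907, -0.3442, 0.0954]
eef_rot: [180.0, -0.1, -13.5]
contact_force: [-0.5, 0.4, -0.4]
gripper_width: 0.0005
```

```bash
python3 look.py o 190,350,130,100,5 440,250,110,110,5; python3 st.py
```

```text
28.675 [ 0.3907 -0.344   0.0955] [ 1.7998e+02 -9.0000e-02 -1.3480e+01] [-0.11  0.26  0.17] [-0.036 -0.036  0.047] 0.0005206351866759191
28.675 [ 0.3907 -0.344   0.0955] [ 1.7998e+02 -9.0000e-02 -1.3480e+01] F [-0.1  0.3  0.2] M [-0.04 -0.04  0.05] w 0.0005 j6 96.3 tq6 -0.011
```

View pics/side_o.png

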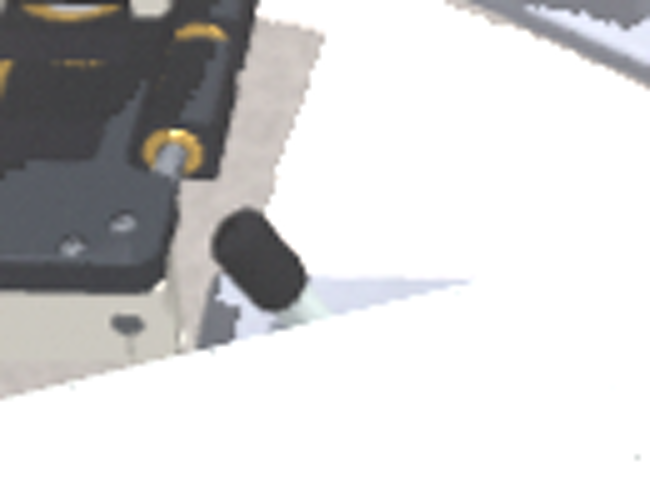

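View pics/top_o.png

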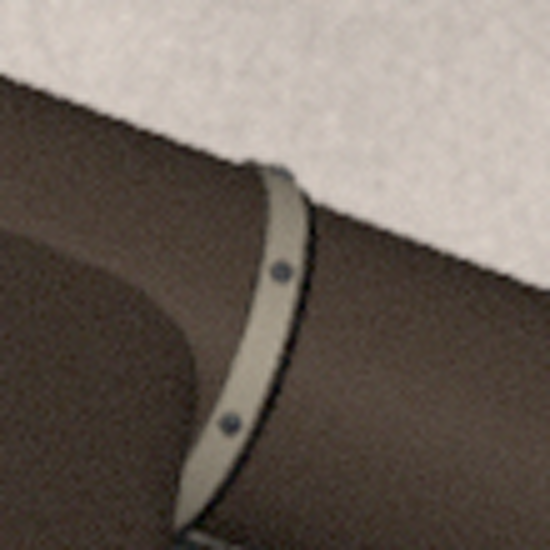

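Gripper is behind the toggle (at about (260,260) in the side crop). Push along tool x slowly.

step_arm --commands '[[[6,0,0],0],[[6,0,0],0],[[6,0,0],0],[[6,0,0],0],[[6,0,0],0]]'

```text
time_s: 29.3
tcp_pos: [0.4197, -0.3508, 0.0945]
eef_rot: [-180.0, 0.0, -13.5]
contact_force: [-1.1, -0.1, 0.2]
gripper_width: 0.0008
```

step_arm --commands '[[[5,0,0],0],[[5,0,0],0],[[5,0,0],0],[[5,0,0],0],[[4,0,0],0],[[0,0,0],0],[[0,0,0],0]]'

```text
time_s: 30.18
tcp_pos: [0.4426, -0.3562, 0.0945]
eef_rot: [-180.0, 0.0, -13.5]
contact_force: [0.1, 0.1, -0.3]
gripper_width: 0.0005
```

```bash
python3 look.py p 190,350,130,100,5 -; python3 st.py
```

```text
30.225 [ 0.4426 -0.3562  0.0945] [-180.      0.    -13.46] [-0.12  0.57  0.22] [-0.062  0.074  0.038] 0.0003520086171735601
30.225 [ 0.4426 -0.3562  0.0945] [-180.      0.    -13.46] F [-0.1  0.6  0.2] M [-0.06  0.07  0.04] w 0.0004 j6 95.6 tq6 -0.0
```

View pics/side_p.png

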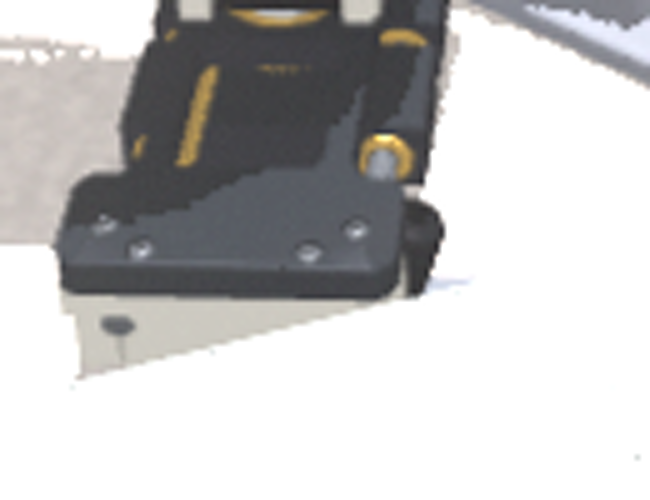

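Toggle now leans away and is free of the finger. Back off, rise and retreat for a full check.

step_arm --commands '[[[-20,0,0],0],[[-25,0,0],0],[[-5,0,-20],0],[[0,0,-40],0],[[0,0,-40],0],[[0,0,-40],0],[[0,-40,-20],0],[[0,-45,0],0],[[0,-45,0],0],[[0,-45,0],0],[[0,-45,0],0],[[0,-45,0],0],[[0,-45,0],0],[[0,-45,0],0],[[0,-45,0],0],[[0,-45,0],0],[[0,-45,0],0],[[0,0,0],0],[[0,0,0],0]]'

```text
time_s: 32.6
tcp_pos: [0.5077, 0.1318, 0.2544]
eef_rot: [180.0, 0.0, -13.4]
contact_force: [-0.4, 0.1, -1.0]
gripper_width: 0.0006
```

```bash
python3 st.py; python3 look.py q 150,200,300,230,2 100,130,450,260,1; python3 ang.py side_q.npz top_q.npz
python3 - <<'E'
from h import *
c=load("top_q.npz");P=cloud(c)
crop(c,100,80,500,380,2,"pics/top_q2.png")
m=(P[...,2]>.07)&(P[...,2]<.14)&(np.hypot(P[...,0]-.455,P[...,1]+.345)<.09); Q=P[m];print(len(Q),Q.mean(0),Q[Q[:,2]>.1].mean(0))
a=load("top0.npz");P0=cloud(a)
for u,v in ((272,172),(383,182),(163,210)): print(P0[v,u].round(4),P[v,u].round(4))
E
```

```text
32.6 [0.5077 0.1318 0.2544] [ 1.7998e+02  2.0000e-02 -1.3420e+01] F [-0.4  0.1 -1. ] M [-0.07 -0.02  0.02] w 0.0006 j6 40.6 tq6 -0.027
32.7 [0.5077 0.1311 0.2547] [-180.      0.    -13.49] [-0.86  1.03 -0.05] [-0.009  0.067 -0.036] 0.0007401583272730224
side_q.npz upper 182 [4.9 5. ] ang 175.9 49.5
side_q.npz far 212 [1.9 3. ] ang 119.8 49.3
side_q.npz near 41 [4.6 1.2] ang 64.7 45.6
top_q.npz upper 210 [ 1.9 -1.6] ang 0.9 53.0
top_q.npz far 192 [ 1.7 -2.1] ang 119.6 51.6
top_q.npz near 233 [ 1.6 -0.1] ang 60.8 49.2
146 [ 0.47245668 -0.36283173  0.09864064] [ 0.47812168 -0.36481818  0.10857136]
[0.7643 0.1141 0.0733] [0.7645 0.1141 0.0729]
[ 0.7474 -0.1345  0.0717] [ 0.7479 -0.1346  0.0704]
[0.6586 0.3351 0.1214] [0.5159 0.1375 0.6945]
```

View pics/top_q2.png

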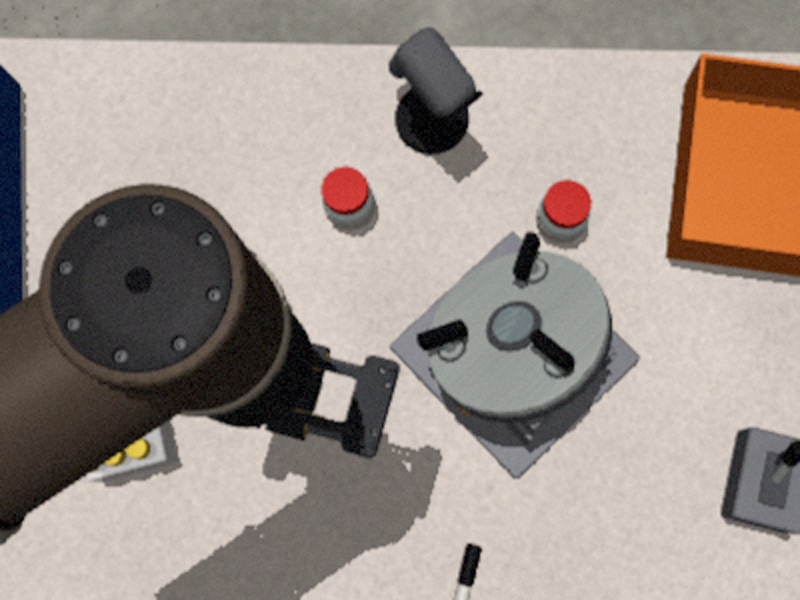

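```bash
python3 - <<'E'
from h import *
a=load("side0.npz");b=load("side_q.npz")
A=cloud(a);Bc=cloud(b)
for u,v in ((309,212),(309,192),(367,243),(400,303)): print(A[v,u].round(3),Bc[v,u].round(3),a["img"][v,u],b["img"][v,u])
E
python3 -c "from plant import close_job; print(close_job())"
```

```text
[0.659 0.318 0.063] [0.659 0.318 0.063] [121 120 117] [125 124 121]
[0.662 0.333 0.117] [0.662 0.332 0.117] [40 83 48] [40 84 50]
[0.758 0.1   0.072] [0.757 0.099 0.073] [182  46  44] [188  48  46]
[ 0.748 -0.144  0.073] [ 0.747 -0.146  0.074] [182  41  37] [187  41  37]
the job is handed in; nothing more can be done
None
```

I turned all three bolts clockwise to their end stops (upper, then far, then near). Then I pushed the toggle over to on and backed the arm clear. The job was handed in at about 33 s of the 67 s allowed.

- **Bolts:** each one ended with the twisting moment climbing to about 0.85–1.2 N m, against roughly 0.12 N m to turn, and the jaws being forced apart. In the top camera the bars finally lie within about 1° of pointing at the cover's centre: 0.9°, 119.6° and 60.8° against 0°, 120° and 60°.
- **Camera disagreement:** the side camera read the upper and near bars about 4–5° off (175.9° and 64.7°). It had shown a similar error on the upper bar before I touched it, and its view of the near bar was partly blocked. I relied on the top camera and the felt stops.
- **Toggle:** its top is now about 27 mm on the far side of the pivot, and it was resting free of the finger before I retreated.
- **Pots and bottle:** all three are standing and had moved less than about 2 mm, within measurement error.
- **Forces:** the highest reading I saw was about 15 N at the wrist.
- **Housing direction:** I measured the low edge as facing about 45° from the robot's left, slightly outside the 40° stated. The plane and bolt positions fitted the images, so I went with the measurement.

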